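Interleave and weight a pair of printed tiles

ROBOT

A 6-joint arm with a two-finger parallel gripper is mounted at the origin on the work surface. World frame = base frame: x ahead of the robot, y to its left, z up, the work surface at z = 0. Lengths are in m, angles in degrees, forces in N, time in s.
With the tool pointing down it reaches from about 0.375 to 0.9 m from the base axis. Payload 3.1 kg.
Tool frame: the origin (TCP) lies at the centre of the arm's flange, where the gripper is bolted on; the fingertips stand 182 mm ahead of it and the grasp point (between the pads) lies 164 mm ahead of it; x points along the fingers, z is the direction in which the jaws open and shut, and the axes are right-handed (so a half turn about x gives the same grasp; the last joint's range is limited). The gripper opens to 87 mm and grips with 3 to 60 N. Pads are 19 mm wide; open, the fingers measure 117 mm over their backs; the gripper's body (75 mm by 190 mm) begins 51 mm behind the grasp point.
Start: joints at [-77.378, 30.224, 82.088, -0, 67.689, -10.227], TCP at [0.243, -0.576, 0.405] pointing down, gripper open.
Joint ranges: [-176.69, 176.69], [-43.24, 126.21], [12.49, 139.97], [-82, 262], [0, 151.66], [-163.58, 163.58]. Speed limits (degrees/s): [159.86, 159.86, 180, 180, 180, 180].

INTERFACE

Orientations are given as a 3x3 rotation matrix whose columns are the frame's x, y, z axes.
In Python, from rig import bot gives the robot as it stands.
- The arm moves only by the shell command python3 -m crank 'ROWS' [OPENING]. ROWS is JSON, a list of rows, each an object with "offset": the shift along the tool's x, y, z in m, a list of three; "spin": the turn about the tool's x in rad. A call has 1 to 12 rows; each row shifts and turns the commanded pose from where the row before left it, along the tool's axes as they then stand; what a row does not reach is not made up. A row lasts 1/10 s, in which the tool goes at most 50 mm and 8.59 degrees, less where a joint would pass 70% of its speed; a pose out of reach is approached as far as the arm can. A call is refused whole if a number of a shift passes 0.05 or a number of a turn 0.15, either way. A call with a gripper value outside its range is refused whole. OPENING is the finger opening in m, from 0 to 0.087, set as the call begins (- or left out, the last holds). The fingers move at their own pace and stop on an object; the grip force is fixed at half the most. Time passes only in rows, so rows that do not move let the fingers close. It gives the time, the measured TCP pose, the force and the opening at its end, in the units of the state.
- bot.read_state(): the state, without advancing time (a new reading comes with each control period).
- bot.capture(name): name is "scene" or "top" or "wrist"; returns a dict with "pixels" (400x640x3 uint8, blue, green, red), "depth" (400x640 float32, m along the optical axis (not along the pixel's ray), 0 where there is no reading), "K" (3x3 intrinsics, pixels), "k1" (the pictures are not rectified: a ray, as slopes to the right and down, at radius r is drawn at 1 + k1 r^2 times it, then the intrinsics apply), "world_to_cam" (4x4, takes a point from world to camera coordinates). Camera axes: x right, y up, looking along -z (the intrinsics and any distortion apply to the point x, -y, -z); pixel columns grow to the right and rows downward; lengths in m; the calibration is good to about 2 mm. A picture is of the moment at which its call begins.
- bot.hand_in(): hands the job in, once; it reports no verdict.
Trained networks look in a picture, given as the dict that the camera call returned (one of the last four; its "shot" number tells which), for a name from the list of things; names that differ only in an ending like _2 or _b are one class to them, and where a whole thing is asked for, a point or a joint stands for the part that bears it (a point fixed in the world has none). Each returns a list of dicts, best first, with "p" (0 to 1); they miss things now and then, are a little off and sometimes report something else, mostly with a low value. They report only what shows in the picture. A call takes as long as a camera call. They do not tell look-alikes from the thing itself.
- bot.regions_of(label, picture): "region" (400x640 bool, what is visible of it) and "extent" ([centre column, centre row, width, height] in pixels, round what is visible of it).
The state is a dict: "time_s": time; "joint_positions": joint angles; "qvel": joint speeds; "tau": joint torques, N m; "position": TCP position; "tcp_rot": TCP orientation; "force": force on the tool from outside, world axes, zero at the start; "moment": the same for the moment, N m; "opening": opening from 0.0 (shut) to 1.0 (fully open).
Only numpy, scipy, OpenCV 4.12 (cv2) and the standard library are available. Lean on these libraries where they do the work, as an engineer would, in place of code of your own. Each camera call takes 0.05 s, during which the arm holds its last target.

TASK

The printed tile lying on the low wooden block is the bottom of a stack. Lay the greyboard separator squarely and flat over it, then stack the other printed tile on the separator, printed face up and squarely over the first, and then set the steel weight flat, upright, centred and lined up lengthwise on top. Never let the two tiles touch each other, do not drop tiles or weight, leave the bottom tile where it lies and do not disturb the other things on the bench.

Things in the scene. Friction and masses are not known exactly. Their poses are not given: they have to be found in the camera images.
- plinth: Fixed brown wooden block, 96 (x) x 40 (y) x 30 mm high, on the bench. Origin: centre of its underside; z up. The bottom tile lies on it and overhangs it by about 8 mm at the long sides.
- bottom_tile: White ceramic tile with a printed pattern on its upper face, 108 (x, long) x 56 (y) x 12 mm thick, about 0.17 kg, loose, lying flat on the wooden block, not fastened. Origin: centre of its underside; z points out of the printed face.
- separator: Plain grey rigid greyboard sheet, 116 (x, long) x 64 (y) x 6 mm thick, about 45 g, loose. It starts lying on one of the two sloping stands, its lower short edge against the stand's lip. Origin: centre of its lower face; z points out of the upper face, x up the slope. It is 4 mm larger than a tile all round.
- top_tile: The second tile, just like the bottom one: 108 (x, long) x 56 (y) x 12 mm thick, about 0.17 kg, loose. It starts printed face up on the other sloping stand, its lower short edge against the lip. Origin: centre of its unprinted underside; z points out of the printed face, x up the slope. On the separator, which is 4 mm wider on either side, fingers must hold its edges without reaching below its underside.
- stand0: Fixed plywood stand with a sloping face, raised 35 degrees from level and rising along the stand's +x. The face is 124 mm long and 36 mm wide, so that sheets lying on it overhang at both long sides; its middle is 68 mm above the bench, right above the origin; the lip at its lower end stands 9 mm off the face. Foot 100 x 50 x 10 mm, highest point about 104 mm. Origin: centre of the foot's underside; z up. Which sheet it carries can be told from the sheets' poses.
- stand1: A second stand, the same as stand0.
- weight: Steel weight: slab 90 (x, long) x 50 (y) x 18 mm with a dark wooden grip bar on top, 64 (x) x 22 (y, thickness) mm, from 18 to 50 mm above the underside; about 0.6 kg, loose, standing on the bench at any yaw up to 70 degrees either way. Origin: centre of its underside; z up.
- paint_tin: Bystander, to be left alone: closed tin, 72 mm diameter, 80 mm high. Origin: centre of its underside.
- bowl: Bystander, to be left alone: small grey bowl, 90 mm diameter, 45 mm high. Origin: centre of its underside.
- tape_roll: Bystander, to be left alone: cardboard roll ring lying flat, 96 mm diameter, 24 mm high. Origin: centre of its underside.
- ink_bottle: Bystander, to be left alone: closed upright bottle, 52 mm diameter, 170 mm high, easily knocked over; it stands between the work places, so carry things above or round it. Origin: centre of its underside.
Mind the look-alikes: they are no part of the job. Of the things that look like the separator, the largest one is meant.

How it is judged (in metres and radians):
On the way, in this order (a step that is already met when the one before it is completed fails the run):
1. the separator lies flat and squarely on the bottom tile, let go (horizontal distance between separator and bottom_tile below 0.009 m and z of separator in the frame of bottom_tile between 0.009 and 0.015 m and angle between separator's own z axis and vertical below 0.08 rad and angle between the x axis of separator and the x axis of bottom_tile, either way round below 0.12 rad and contact force between separator and the fingers below 0.2 N), for 0.2 s.
2. the second tile lies squarely on the separator, let go (all of step 1 and horizontal distance between top_tile and bottom_tile below 0.009 m and z of top_tile in the frame of bottom_tile between 0.015 and 0.021 m and angle between top_tile's own z axis and vertical below 0.08 rad and angle between the x axis of top_tile and the x axis of bottom_tile, either way round below 0.12 rad and contact force between top_tile and the fingers below 0.2 N), for 0.2 s.
At the end, for the whole second after the job is handed in: On the bottom tile (within 15 mm of its start) lie flat, at rest and let go: separator, then second tile face up (each within 9 mm and 0.12 rad of the bottom tile), then the weight (13 mm, 0.17 rad, either way round). Flat: within 0.08 rad; heights within 3 mm (all of step 2 and horizontal distance between weight and bottom_tile below 0.013 m and z of weight in the frame of bottom_tile between 0.027 and 0.033 m and angle between weight's own z axis and vertical below 0.08 rad and angle between the x axis of weight and the x axis of bottom_tile, either way round below 0.17 rad and contact force between weight and the fingers below 0.2 N and distance of bottom_tile from where it was at the start of the episode below 0.015 m and linear speed of each of separator, top_tile, weight below 0.02 m/s); the robot touches nothing.
It fails at once if the two tiles touched each other (contact force between bottom_tile and top_tile above 0.5 N).
It fails at once if the second tile was dropped (moving faster than 0.45 m/s out of the fingers, a fall of about 10 mm) (contact force between the fingers and top_tile below 0.05 N and linear speed of top_tile above 0.45 m/s).
It fails at once if the weight was dropped (moving faster than 0.45 m/s out of the fingers) (contact force between the fingers and weight below 0.05 N and linear speed of weight above 0.45 m/s).
It fails at once if a bystander (tin, bowl, tape roll or bottle) moved more than 25 mm (distance of any of paint_tin, bowl, tape_roll, ink_bottle from where it was at the start of the episode above 0.025 m).
It also fails if it takes over 72 s, if anything falls off the work surface, if the arm or the gripper's body presses on something with over 40 N, if the wrist force passes 120 N, or if a joint passes its speed limit or range.

## Working session

There is one attempt and no reset: what is moved stays moved. The work goes in short steps, Python scripts to look and compute and a shell command to move; the robot and the scene stay as the last step left them, time stands still between calls to the robot, and variables do not carry over. Pictures are saved under pics/ and viewed, and the job is handed in when it is done.

I'll start by looking at the state and the camera views.

```bash
ls; mkdir -p pics; python3 - <<'E'
from rig import bot
import numpy as np, cv2
s=bot.read_state()
print({k:np.round(v,4).tolist() for k,v in s.items()})
for n in ("scene","top"):
    c=bot.capture(n); cv2.imwrite(f"pics/{n}0.png",c["pixels"]); np.savez(f"{n}0.npz",**c)
    print(n,c["K"],c["k1"],c["world_to_cam"],c["shot"])
E
```

```text
pics
{'time_s': 0.0, 'joint_positions': [-77.3792, 30.2788, 82.1577, 0.0016, 67.6877, -10.2273], 'qvel': [0.0447, -0.0021, -0.0677, 0.035, 0.0727, 0.0478], 'tau': [-0.0032, -44.0054, -17.659, 0.063, 0.0583, -0.0002], 'position': [0.2426, -0.5756, 0.4038], 'tcp_rot': [[-0.0004, 0.9215, 0.3883], [0.0021, 0.3883, -0.9215], [-1.0, 0.0004, -0.0021]], 'force': [0.1022, -0.462, 0.3139], 'moment': [0.024, -0.0053, 0.042], 'opening': 0.999}
scene [[409.25545295   0.         321.73844526]
 [  0.         409.25545295 196.88836909]
 [  0.           0.           1.        ]] 0.023379635341752456 [[-0.87815293  0.47784822 -0.02255004  0.50283927]
 [-0.31840748 -0.54866477  0.77303535  0.0959591 ]
 [ 0.35702115  0.68602336  0.63396202 -1.45410468]
 [ 0.          0.          0.          1.        ]] 1
top [[369.73125102   0.         318.9933956 ]
 [  0.         369.73125102 202.47796042]
 [  0.           0.           1.        ]] -0.05594713607162702 [[-2.13040177e-03 -9.99593981e-01  2.84136445e-02 -6.60901937e-02]
 [ 9.98756122e-01 -7.11426845e-04  4.98568149e-02 -5.59123483e-01]
 [-4.98163579e-02  2.84845165e-02  9.98352124e-01 -1.06635314e+00]
 [ 0.00000000e+00  0.00000000e+00  0.00000000e+00  1.00000000e+00]] 2
```

View pics/scene0.png

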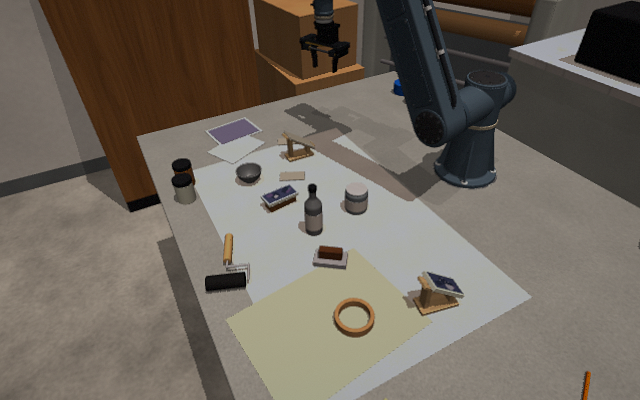

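View pics/top0.png

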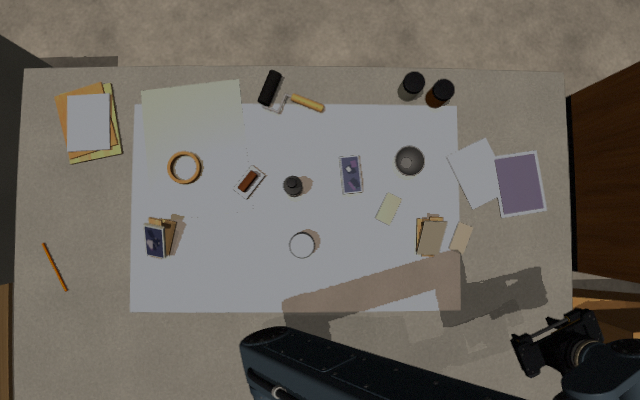

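The top view shows the bottom tile at about (350,175), the weight at (250,182), the top tile's stand at (157,240), and the separator on its stand at (432,236). The look-alikes are small boards at (388,208) and (461,237), and the bottle is at (293,187). Next I'll measure from the depth data.

```bash
cat > h.py <<'E'
import numpy as np, cv2
from rig import bot
def cloud(c):
    K=c["K"];k=float(c["k1"]);d=c["depth"];h,w=d.shape
    v,u=np.mgrid[0:h,0:w].astype(float)
    pts=np.stack([u.ravel(),v.ravel()],1)[:,None]
    # forward: drawn = ray*(1+k r^2)  -> OpenCV radial model
    n=cv2.undistortPointsIter(pts,K,np.array([k,0,0,0.]),None,None,(3,40,1e-10))[:,0] if hasattr(cv2,'undistortPointsIter') else cv2.undistortPoints(pts,K,np.array([k,0,0,0.]))[:,0]
    n=n.reshape(h,w,2)
    P=np.stack([n[...,0]*d,-n[...,1]*d,-d],-1)
    M=c["world_to_cam"]; R=M[:3,:3];t=M[:3,3]
    return (P-t)@R   # R^T(P-t)
def project(c,X):
    X=np.atleast_2d(X);M=c["world_to_cam"];P=X@M[:3,:3].T+M[:3,3]
    x=P[:,0]/-P[:,2];y=-P[:,1]/-P[:,2];r=x*x+y*y;f=1+float(c["k1"])*r
    K=c["K"];return np.stack([K[0,0]*x*f+K[0,2],K[1,1]*y*f+K[1,2]],1)
def plane(P):
    m=np.median(P,0);Q=P
    for _ in range(4):
        c0=Q.mean(0);U,S,V=np.linalg.svd(Q-c0,full_matrices=False);n=V[2]*np.sign(V[2][2])
        d=(P-c0)@n; s=max(1.5*np.median(abs((Q-c0)@n)),0.002);Q=P[abs(d)<2*s]
    return c0,n,Q
def rect(P,n):
    # in-plane min area rect -> centre, long axis, sizes
    n=n/np.linalg.norm(n)
    a=np.cross(n,[0,1,0.]) ;a/=np.linalg.norm(a); b=np.cross(n,a)
    c0=P.mean(0);q=np.stack([(P-c0)@a,(P-c0)@b],1).astype(np.float32)
    (cx,cy),(w,h),ang=cv2.minAreaRect(q*1000)
    th=np.deg2rad(ang)
    if w<h: th+=np.pi/2;w,h=h,w
    return c0+(cx*a+cy*b)/1000, np.cos(th)*a+np.sin(th)*b,(w,h)
E
python3 - <<'E'
from h import *
c=bot.capture("top");P=cloud(c)
g=P[300:305,200:220].reshape(-1,3);print("bench",g.mean(0),g.std(0))
for lab in ["bottom_tile","separator","top_tile","weight","stand0","plinth","paint_tin","bowl","tape_roll","ink_bottle"]:
    for r in bot.regions_of(lab,c)[:5]:
        m=r["region"]&(c["depth"]>0);X=P[m]
        if len(X)<10: print(lab,r["p"],r["extent"]);continue
        c0,n,Q=plane(X);cc,ax,sz=rect(Q,n)
        print(lab,round(r["p"],2),np.round(r["extent"]),"n",len(X),"cen",np.round(cc,4),"nrm",np.round(n,3),"ax",np.round(ax,3),np.round(sz,0),"zmax",X[:,2].max().round(3))
E
```

```text
bench [0.26840303 0.25384708 0.00051794] [0.00409199 0.01696067 0.00196799]
bottom_tile 0.97 [350. 174.  25.  41.] n 757 cen [ 0.6395 -0.1555  0.0421] nrm [0.    0.006 1.   ] ax [-0.995 -0.096  0.001] [108.  56.] zmax 0.049
separator 0.79 [387. 209.  21.  35.] n 483 cen [ 0.5422 -0.2721  0.0042] nrm [-0.001  0.001  1.   ] ax [ 0.899 -0.437  0.001] [89. 50.] zmax 0.01
separator 0.63 [431. 238.  27.  34.] n 814 cen [ 0.4558 -0.3801  0.0709] nrm [-0.571  0.024  0.82 ] ax [ 0.82  -0.032  0.572] [118.  66.] zmax 0.108
separator 0.61 [462. 237.  26.  33.] n 490 cen [ 0.4524 -0.4925  0.0041] nrm [ 0.002 -0.014  1.   ] ax [ 0.925 -0.38  -0.007] [88. 54.] zmax 0.012
top_tile 0.58 [154. 239.  20.  30.] n 646 cen [0.4491 0.3892 0.0745] nrm [-0.569  0.119  0.814] ax [ 0.794 -0.178  0.581] [106.  56.] zmax 0.107
top_tile 0.52 [430. 237.  28.  31.] n 768 cen [ 0.4558 -0.3796  0.0709] nrm [-0.573  0.023  0.819] ax [ 0.819 -0.016  0.573] [117.  66.] zmax 0.108
weight 0.82 [250. 181.  32.  38.] n 584 cen [0.618  0.1375 0.0238] nrm [0.617 0.768 0.17 ] ax [ 0.775 -0.631  0.039] [95. 61.] zmax 0.054
wei
[... 728 characters left out ...]
245.  25.  26.] n 519 cen [ 0.4381 -0.0183  0.0798] nrm [-0.002 -0.003  1.   ] ax [ 1.    -0.002  0.002] [63. 60.] zmax 0.084
bowl 0.64 [249. 184.  33.  38.] n 564 cen [0.6138 0.1328 0.0277] nrm [-0.559 -0.685  0.467] ax [ 0.787 -0.616  0.038] [92. 61.] zmax 0.054
tape_roll 0.6 [184. 166.  34.  33.] n 477 cen [0.6626 0.329  0.0233] nrm [-0.004 -0.     1.   ] ax [ 1.    -0.025  0.004] [94. 94.] zmax 0.029
tape_roll 0.46 [292. 186.  16.  17.] n 267 cen [0.5895 0.001  0.1083] nrm [-0.861 -0.458  0.22 ] ax [ 0.284 -0.075  0.956] [134.  45.] zmax 0.173
ink_bottle 0.65 [291. 186.  20.  18.] n 346 cen [0.5934 0.0013 0.0848] nrm [-0.67  -0.735  0.101] ax [-0.021 -0.117 -0.993] [178.  59.] zmax 0.173
```

```bash
cat > plan.py <<'E'
# python3 plan.py X Y Z YAWdeg [step]: prints the shift needed, straight line, in tool axes
import sys,numpy as np
from rig import bot
s=bot.read_state();p=np.array(s["position"]);R=np.array(s["tcp_rot"])
t=np.array([float(a) for a in sys.argv[1:4]]);yaw=float(sys.argv[4]);step=float(sys.argv[5]) if len(sys.argv)>5 else .048
cy=np.degrees(np.arctan2(R[1,1],R[0,1]))
dy=(yaw-cy+90)%180-90 if len(sys.argv)<=6 else yaw-cy
spin=-np.radians(dy)
n=max(int(np.ceil(np.linalg.norm(t-p)/step)),int(np.ceil(abs(spin)/.145)),1)
print("pos",p.round(4),"yaw",cy.round(2),"f",np.round(s["force"],1),"t",s["time_s"],"J",np.round(s["joint_positions"]))
print("total d tool",(R.T@(t-p)).round(4),"spin",round(spin,4),"rows",n)
Y=np.radians(cy);
for i in range(n):
    Rc=np.array([[0,np.cos(Y),np.sin(Y)],[0,np.sin(Y),-np.cos(Y)],[-1,0,0]])
    print((Rc.T@((t-p)/n)).round(4).tolist(),round(spin/n,4)); Y-=spin/n
E
python3 plan.py 0.4575 -0.3802 0.34 -2.2
```

```text
pos [ 0.2427 -0.5759  0.4048] yaw 22.85 f [ 0.7 -0.4 -0.1] t 0.65 J [-77.  30.  82.  -0.  68. -10.]
total d tool [ 0.0648  0.2739 -0.097 ] spin 0.4372 rows 7
[0.0093, 0.0391, -0.0139] 0.0625
[0.0093, 0.0382, -0.0163] 0.0625
[0.0093, 0.0371, -0.0186] 0.0625
[0.0093, 0.0359, -0.0209] 0.0625
[0.0093, 0.0345, -0.0231] 0.0625
[0.0093, 0.033, -0.0252] 0.0625
[0.0093, 0.0313, -0.0272] 0.0625
```

```bash
python3 -m crank '[{"offset":[0.009,0.039,-0.014],"spin":0.0625},{"offset":[0.009,0.038,-0.016],"spin":0.0625},{"offset":[0.009,0.037,-0.019],"spin":0.0625},{"offset":[0.009,0.036,-0.021],"spin":0.0625},{"offset":[0.009,0.0345,-0.023],"spin":0.0625},{"offset":[0.009,0.033,-0.025],"spin":0.0625},{"offset":[0.009,0.031,-0.027],"spin":0.0625},{"offset":[0,0,0],"spin":0},{"offset":[0,0,0],"spin":0}]' 0.087
python3 - <<'E'
from h import *
s=bot.read_state();print(s["position"],np.round(s["tcp_rot"],3).tolist(),s["joint_positions"])
for n in("wrist","top"):
    c=bot.capture(n);cv2.imwrite(f"pics/{n}1.png",c["pixels"])
    P=cloud(c)
    for r in bot.regions_of("separator",c)[:4]:
        m=cv2.erode(r["region"].astype(np.uint8),np.ones((3,3)) if n=="wrist" else np.ones((1,1)))>0
        X=P[m&(c["depth"]>0)]
        if len(X)<30: continue
        c0,nn,Q=plane(X);cc,ax,sz=rect(Q,nn);print(n,round(r["p"],2),np.round(r["extent"]),cc.round(4),nn.round(3),ax.round(3),np.round(sz))
E
```

```text
time_s: 1.55
position: [0.4575, -0.3798, 0.3416]
tcp_rot: [[-0.001, 0.999, -0.036], [-0.0, -0.036, -0.999], [-1.0, -0.001, 0.0]]
force: [0.3, -0.6, 0.3]
opening: 0.997
[ 0.4575062  -0.37980195  0.3416086 ] [[-0.001, 0.999, -0.036], [-0.0, -0.036, -0.999], [-1.0, -0.001, 0.0]] [-5.04502811e+01  3.23369119e+01  9.00460225e+01 -3.71975320e-02
  5.76287775e+01  4.16072805e+01]
wrist 0.75 [317. 194.  77.  83.] [ 0.4573 -0.3811  0.0713] [-0.568  0.022  0.823] [ 0.822 -0.026  0.568] [115.  62.]
wrist 0.71 [223. 113.  63.  96.] [ 0.5428 -0.2752  0.0038] [0.004 0.004 1.   ] [ 0.893 -0.45  -0.002] [86. 47.]
wrist 0.65 [413. 186.  71.  83.] [ 0.4547 -0.4929  0.0042] [ 0.    -0.001  1.   ] [ 0.922 -0.388 -0.001] [84. 47.]
top 0.76 [388. 211.  23.  34.] [ 0.5416 -0.2717  0.0041] [0.005 0.001 1.   ] [ 0.926 -0.377 -0.004] [89. 55.]
top 0.4 [462. 224.  11.   7.] [ 0.4943 -0.4983  0.003 ] [ 0.105 -0.079  0.991] [-0.015 -0.997 -0.078] [36. 12.]
```

View pics/wrist1.png

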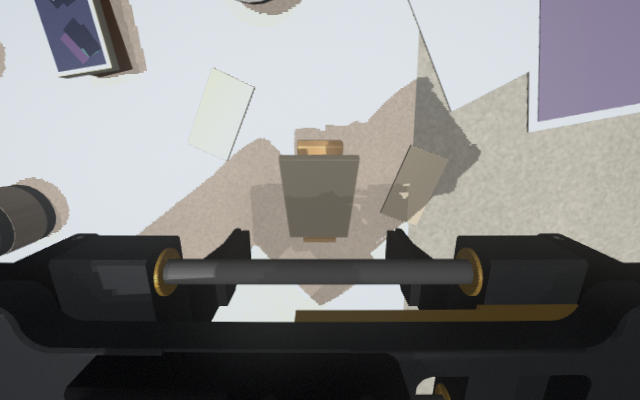

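The wrist view shows the separator at (317,195), centred between the fingers (columns 237 and 400), with the look-alikes on either side at (223,113) and (413,186). I'll go down and grip it.

```bash
python3 -m crank '[{"offset":[0.035,0,0.0008],"spin":0},{"offset":[0.035,0,0],"spin":0},{"offset":[0.018,0,0],"spin":0},{"offset":[0.007,0,0],"spin":0},{"offset":[0,0,0],"spin":0}]' 0.087
python3 -m crank '[{"offset":[0,0,0],"spin":0},{"offset":[0,0,0],"spin":0},{"offset":[0,0,0],"spin":0},{"offset":[0,0,0],"spin":0},{"offset":[0,0,0],"spin":0},{"offset":[0,0,0],"spin":0}]' 0.05
```

```text
time_s: 2.25
position: [0.4561, -0.3821, 0.2461]
tcp_rot: [[-0.001, 0.999, -0.04], [0.001, -0.04, -0.999], [-1.0, -0.001, -0.001]]
force: [0.1, 0.6, 1.2]
opening: 0.998
time_s: 2.85
position: [0.4571, -0.3813, 0.2476]
tcp_rot: [[0.001, 0.999, -0.039], [-0.001, -0.039, -0.999], [-1.0, 0.001, 0.001]]
force: [-0.0, 1.7, 6.2]
opening: 0.728
```

```bash
python3 -m crank '[{"offset":[-0.01,0,0],"spin":0},{"offset":[-0.03,0,0],"spin":0},{"offset":[-0.04,0,0],"spin":0},{"offset":[-0.02,0,0],"spin":0},{"offset":[0,0,0],"spin":0}]'
python3 - <<'E'
from h import *
c=bot.capture("wrist");cv2.imwrite("pics/wrist2.png",c["pixels"]);P=cloud(c)
for r in bot.regions_of("separator",c)[:4]:
        m=cv2.erode(r["region"].astype(np.uint8),np.ones((3,3)))>0
        X=P[m&(c["depth"]>0)]
        if len(X)<30: continue
        c0,nn,Q=plane(X);cc,ax,sz=rect(Q,nn);print(round(r["p"],2),np.round(r["extent"]),cc.round(4),nn.round(3),ax.round(3),np.round(sz))
E
python3 plan.py 0.41 -0.2 0.40 0
```

```text
time_s: 3.35
position: [0.4575, -0.3821, 0.3505]
tcp_rot: [[0.005, 0.999, -0.038], [-0.006, -0.038, -0.999], [-1.0, 0.005, 0.006]]
force: [0.0, -1.0, -0.0]
opening: 0.729
0.8 [319. 217. 135.  80.] [ 0.4755 -0.3849  0.1859] [-0.564  0.029  0.825] [ 0.825 -0.027  0.565] [74. 63.]
0.75 [221. 116.  58.  94.] [ 0.5426 -0.2751  0.0038] [0.003 0.001 1.   ] [ 0.896 -0.445 -0.002] [85. 47.]
0.65 [409. 186.  60.  78.] [ 0.4549 -0.4934  0.0042] [0.001 0.    1.   ] [ 0.925 -0.38  -0.001] [84. 46.]
0.51 [78. 43. 89. 82.] [ 0.6206 -0.1611  0.0413] [-0.001 -0.008  1.   ] [-0.996 -0.088 -0.002] [71. 57.]
pos [ 0.4566 -0.3811  0.3468] yaw -2.21 f [ 0.1  0.5 -0.3] t 3.45 J [-51.  32.  90.  -0.  58.  42.]
total d tool [-0.0532 -0.0535 -0.1791] spin -0.0386 rows 5
[-0.0106, -0.0107, -0.0358] -0.0077
[-0.0106, -0.0104, -0.0359] -0.0077
[-0.0106, -0.0102, -0.036] -0.0077
[-0.0106, -0.0099, -0.0361] -0.0077
[-0.0106, -0.0096, -0.0361] -0.0077
```

View pics/wrist2.png

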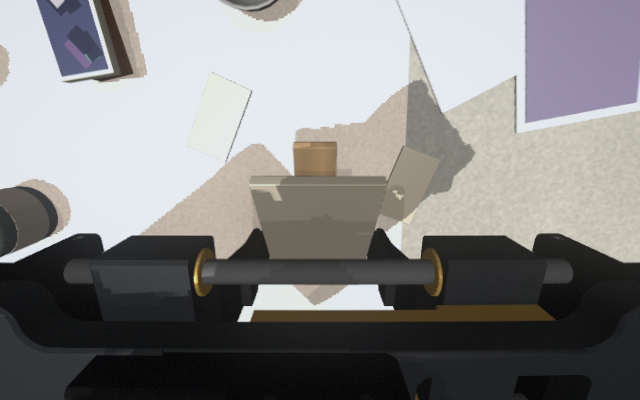

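Separator is held at about a 35° tilt. I'll carry it to free bench and level it by rolling its low edge down against the bench.

```bash
python3 -m crank '[{"offset":[0,-0.012,-0.045],"spin":-0.01},{"offset":[0,-0.012,-0.045],"spin":-0.01},{"offset":[0,-0.012,-0.045],"spin":-0.01},{"offset":[0.01,-0.012,-0.044],"spin":-0.0086},{"offset":[0.04,0,0],"spin":0},{"offset":[0.04,0,0],"spin":0},{"offset":[0.03,0,0],"spin":0},{"offset":[0,0,0],"spin":0},{"offset":[0,0,0],"spin":0}]'
python3 plan.py 0.41 -0.2 0.2137 0
```

```text
time_s: 4.35
position: [0.4127, -0.2009, 0.2258]
tcp_rot: [[-0.003, 1.0, -0.0], [0.002, -0.0, -1.0], [-1.0, -0.003, -0.002]]
force: [0.8, 0.4, -0.8]
opening: 0.726
pos [ 0.4127 -0.2009  0.2258] yaw -0.01 f [ 0.8  0.4 -0.8] t 4.35 J [-40.  37. 114.  -0.  30.  50.]
total d tool [ 0.0121 -0.0026 -0.0009] spin -0.0001 rows 1
[0.0121, -0.0027, -0.0009] -0.0001
```

```bash
python3 -m crank '[{"offset":[0.006,0,0],"spin":0},{"offset":[0.006,0,0],"spin":0},{"offset":[0.004,0.003,0],"spin":0},{"offset":[0.0045,0.0025,0],"spin":0},{"offset":[0,0,0],"spin":0}]'
python3 -m crank '[{"offset":[0.0045,0.002,0],"spin":0},{"offset":[0.005,0.0015,0],"spin":0},{"offset":[0.005,0.0015,0],"spin":0},{"offset":[0,0,0],"spin":0}]'
```

```text
time_s: 4.85
position: [0.4192, -0.2016, 0.2064]
tcp_rot: [[0.001, 1.0, 0.0], [-0.001, 0.0, -1.0], [-1.0, 0.001, 0.001]]
force: [0.1, -1.8, 4.2]
opening: 0.731
time_s: 5.25
position: [0.4245, -0.2016, 0.1913]
tcp_rot: [[0.002, 1.0, -0.0], [-0.001, -0.0, -1.0], [-1.0, 0.002, 0.001]]
force: [3.1, -0.9, 4.5]
opening: 0.73
```

```bash
python3 -m crank '[{"offset":[0.004,0.0006,0],"spin":0},{"offset":[0.0035,0.0003,0],"spin":0},{"offset":[0,0,0],"spin":0}]'
python3 - <<'E'
from h import *
s=bot.read_state();print(np.round(s["position"],4),s["force"].round(1))
for n in("wrist","top"):
    c=bot.capture(n);cv2.imwrite(f"pics/{n}3.png",c["pixels"]);P=cloud(c)
    for r in bot.regions_of("separator",c)[:4]:
        m=cv2.erode(r["region"].astype(np.uint8),np.ones((3,3)))>0
        X=P[m&(c["depth"]>0)]
        if len(X)<30: continue
        c0,nn,Q=plane(X);cc,ax,sz=rect(Q,nn);print(n,round(r["p"],2),np.round(r["extent"]),cc.round(4),nn.round(3),ax.round(3),np.round(sz))
E
```

```text
time_s: 5.55
position: [0.4246, -0.2013, 0.1839]
tcp_rot: [[-0.0, 1.0, 0.0], [-0.0, 0.0, -1.0], [-1.0, -0.0, 0.0]]
force: [1.8, -0.3, 3.4]
opening: 0.732
[ 0.4246 -0.2013  0.1839] [ 1.8 -0.3  3.4]
wrist 0.94 [454.  66. 150. 133.] [ 0.5364 -0.2711  0.0039] [0.001 0.    1.   ] [ 0.899 -0.437 -0.   ] [73. 48.]
wrist 0.57 [318. 231. 113. 156.] [ 0.4304 -0.202   0.0088] [-0.053 -0.     0.999] [-0.999 -0.001 -0.053] [105.  63.]
top 0.71 [387. 209.  24.  32.] [ 0.5428 -0.2716  0.0042] [-0.004 -0.005  1.   ] [ 0.899 -0.438  0.002] [79. 44.]
top 0.6 [461. 237.  25.  29.] [ 0.4524 -0.4892  0.0042] [0.005 0.005 1.   ] [ 0.913 -0.408 -0.002] [82. 44.]
```

View pics/wrist3.png

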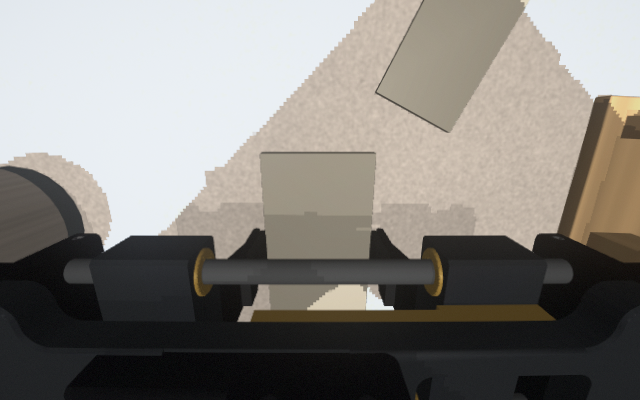

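The levelled separator sits between the pads with its far edge at row 153, and the residual tilt is 0.053 rad. I'll press slightly further, lift, and move to where the wrist camera sees the whole bottom tile.

```bash
python3 -m crank '[{"offset":[0.0015,0,0],"spin":0},{"offset":[0,0,0],"spin":0},{"offset":[-0.03,0,0],"spin":0},{"offset":[-0.045,0,0],"spin":0},{"offset":[-0.045,0,0],"spin":-0.02},{"offset":[0,0.045,-0.015],"spin":-0.035},{"offset":[0,0.045,-0.02],"spin":-0.035},{"offset":[0,0.01,-0.005],"spin":0},{"offset":[0,0,0],"spin":0},{"offset":[0,0,0],"spin":0}]'
cat > meas.py <<'E'
import sys
from h import *
lab=sys.argv[1]; cams=sys.argv[2].split(","); tag=sys.argv[3]
s=bot.read_state();print(np.round(s["position"],4),s["force"].round(1),s["time_s"])
for n in cams:
    c=bot.capture(n);cv2.imwrite(f"pics/{n}{tag}.png",c["pixels"]);P=cloud(c)
    for l in lab.split(","):
      for r in bot.regions_of(l,c)[:4]:
        m=cv2.erode(r["region"].astype(np.uint8),np.ones((3,3)))>0
        if n=="top": m=r["region"]
        X=P[m&(c["depth"]>0)]
        if len(X)<30: continue
        c0,nn,Q=plane(X);cc,ax,sz=rect(Q,nn);ax=ax*np.sign(ax[0]);print(l,n,round(r["p"],2),np.round(r["extent"]),cc.round(4),nn.round(3),"yaw",np.degrees(np.arctan2(ax[1],ax[0])).round(1),np.round(sz))
E
python3 meas.py bottom_tile,separator wrist,top 4
```

```text
time_s: 6.75
position: [0.5209, -0.1565, 0.3015]
tcp_rot: [[-0.005, 0.996, 0.09], [0.002, 0.09, -0.996], [-1.0, -0.005, -0.002]]
force: [0.1, -0.2, -1.3]
opening: 0.729
[ 0.5209 -0.1565  0.3015] [ 0.1 -0.2 -1.3] 6.75
bottom_tile wrist 0.64 [334.  68.  71. 136.] [ 0.6348 -0.1586  0.0417] [0.001 0.003 1.   ] yaw 5.3 [98. 55.]
separator wrist 0.95 [618. 247.  40.  24.] [ 0.4861 -0.5043  0.0043] [0.    0.003 1.   ] yaw 70.0 [47. 19.]
separator wrist 0.8 [438. 182.  83.  97.] [ 0.5431 -0.2741  0.0042] [ 0.001 -0.001  1.   ] yaw -26.5 [85. 47.]
separator wrist 0.62 [318. 230. 116. 157.] [ 0.5251 -0.1563  0.1265] [-0.068 -0.009  0.998] yaw 5.2 [106.  63.]
bottom_tile top 0.79 [349. 174.  23.  41.] [ 0.6399 -0.1554  0.0421] [0.007 0.008 1.   ] yaw 5.6 [107.  56.]
separator top 0.82 [460. 237.  23.  33.] [ 0.4531 -0.4918  0.0043] [-0.    -0.001  1.   ] yaw -23.2 [88. 53.]
separator top 0.63 [353. 216.  24.  40.] [ 0.52   -0.1541  0.127 ] [-0.074 -0.011  0.997] yaw 6.0 [112.  56.]
```

View pics/wrist4.png

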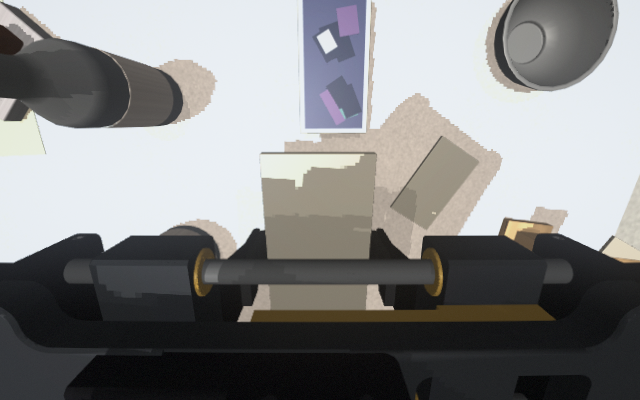

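```bash
python3 plan.py 0.6395 -0.157 0.245 5.3; python3 plan.py 0.6395 -0.157 0.3015 5.3|head -3
```

```text
pos [ 0.5218 -0.1576  0.3026] yaw 5.07 f [ 0.5 -0.7 -0.2] t 7.05 J [-29.  32.  99.  -0.  49.  56.]
total d tool [0.0575 0.1174 0.0098] spin -0.0041 rows 3
[0.0192, 0.0391, 0.0033] -0.0014
[0.0192, 0.0391, 0.0033] -0.0014
[0.0192, 0.0391, 0.0034] -0.0014
pos [ 0.5218 -0.1576  0.3026] yaw 5.07 f [ 0.5 -0.7 -0.2] t 7.05 J [-29.  32.  99.  -0.  49.  56.]
total d tool [0.001  0.1173 0.0098] spin -0.0041 rows 3
[0.0004, 0.0391, 0.0033] -0.0014
```

```bash
python3 -m crank '[{"offset":[0,0.039,0.003],"spin":-0.004},{"offset":[0,0.039,0.003],"spin":0},{"offset":[0,0.039,0.003],"spin":0},{"offset":[0.03,0,0],"spin":0},{"offset":[0.025,0,0],"spin":0},{"offset":[0.006,0,0],"spin":0},{"offset":[0,0,0],"spin":0},{"offset":[0,0,0],"spin":0}]'
python3 meas.py separator top,wrist 5; python3 plan.py 0.6395 -0.157 0.2232 5.3
```

```text
time_s: 7.85
position: [0.6401, -0.1556, 0.2427]
tcp_rot: [[0.001, 0.996, 0.093], [-0.001, 0.093, -0.996], [-1.0, 0.001, 0.001]]
force: [0.4, -1.3, -0.2]
opening: 0.725
[ 0.6401 -0.1556  0.2427] [ 0.4 -1.3 -0.2] 7.85
separator top 0.61 [460. 239.  22.  32.] [ 0.4537 -0.4899  0.0043] [-0.003 -0.001  1.   ] yaw -21.4 [88. 50.]
separator top 0.6 [393. 210.  16.  34.] [ 0.518 -0.219  0.233] [-0.393 -0.895  0.211] yaw -73.1 [507.  88.]
separator wrist 0.8 [317. 230. 117. 156.] [ 0.6461 -0.1562  0.0684] [-0.075 -0.006  0.997] yaw 5.7 [105.  64.]
pos [ 0.6402 -0.1555  0.2432] yaw 5.37 f [-0.3 -0.5  0.2] t 8.05 J [-23.  44.  84.   0.  52.  61.]
total d tool [ 0.02   -0.0009  0.0014] spin 0.0012 rows 1
[0.02, -0.0009, 0.0015] 0.0012
```

```bash
python3 -c "
import cv2
a=cv2.imread('pics/top5.png')[120:240,270:430];cv2.imwrite('pics/top5z.png',cv2.resize(a,None,fx=5,fy=5))"
```

```text
(no output)
```

View pics/top5z.png

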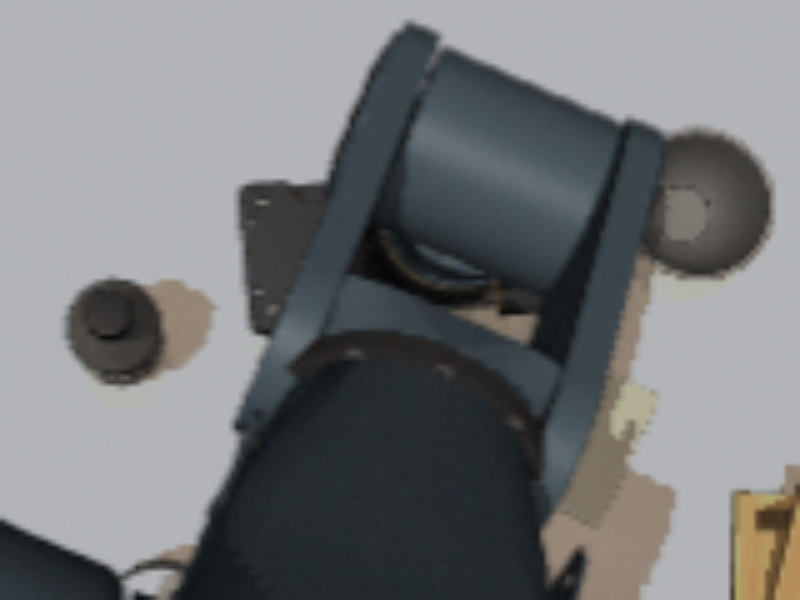

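View pics/wrist5.png

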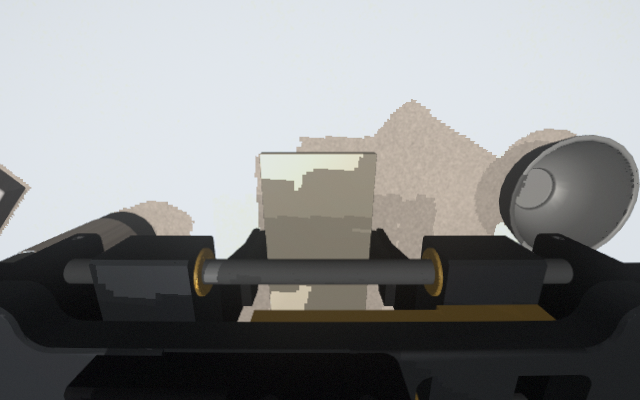

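```bash
python3 -m crank '[{"offset":[0.01,-0.0005,0.001],"spin":0},{"offset":[0.005,0,0],"spin":0},{"offset":[0.002,0,0],"spin":0},{"offset":[0,0,0],"spin":0}]'
python3 -m crank '[{"offset":[0.0015,0,0],"spin":0},{"offset":[0,0,0],"spin":0}]'; python3 plan.py 0.6395 -0.157 0.2232 5.3
```

```text
time_s: 8.45
position: [0.6394, -0.1562, 0.2247]
tcp_rot: [[-0.001, 0.996, 0.094], [0.0, 0.094, -0.996], [-1.0, -0.001, -0.0]]
force: [-1.2, -0.4, 3.6]
opening: 0.728
time_s: 8.65
position: [0.6394, -0.1562, 0.2235]
tcp_rot: [[-0.0, 0.996, 0.094], [-0.0, 0.094, -0.996], [-1.0, -0.0, 0.0]]
force: [-0.5, 0.2, 3.8]
opening: 0.73
pos [ 0.6394 -0.1562  0.2235] yaw 5.39 f [-0.5  0.2  3.8] t 8.65 J [-23.  46.  84.  -0.  50.  61.]
total d tool [ 0.0003 -0.      0.0008] spin 0.0016 rows 1
[0.0003, -0.0, 0.0008] 0.0016
```

Contact is 3.8 N, as expected, so I'll press a touch more and release, then lift and look.

```bash
python3 -m crank '[{"offset":[0.0007,0,0],"spin":0},{"offset":[0,0,0],"spin":0}]'
python3 -m crank '[{"offset":[0,0,0],"spin":0},{"offset":[0,0,0],"spin":0},{"offset":[0,0,0],"spin":0},{"offset":[0,0,0],"spin":0}]' 0.08
python3 -m crank '[{"offset":[-0.03,0,0],"spin":0},{"offset":[-0.045,0,0],"spin":0},{"offset":[-0.045,-0.01,0],"spin":0},{"offset":[-0.02,-0.045,0],"spin":0},{"offset":[0,-0.048,0],"spin":0},{"offset":[0,0,0],"spin":0},{"offset":[0,0,0],"spin":0}]'
python3 meas.py separator,bottom_tile wrist,top 6
```

```text
time_s: 8.85
position: [0.6395, -0.1562, 0.2228]
tcp_rot: [[0.0, 0.996, 0.094], [-0.0, 0.094, -0.996], [-1.0, 0.0, 0.0]]
force: [-1.0, -0.6, 4.6]
opening: 0.73
time_s: 9.25
position: [0.6394, -0.1562, 0.2222]
tcp_rot: [[-0.0, 0.996, 0.094], [0.0, 0.094, -0.996], [-1.0, -0.0, -0.0]]
force: [0.3, -0.3, -0.2]
opening: 0.906
time_s: 9.95
position: [0.5359, -0.1658, 0.3628]
tcp_rot: [[-0.0, 0.996, 0.092], [0.0, 0.092, -0.996], [-1.0, -0.0, -0.0]]
force: [1.4, 0.6, 0.1]
opening: 0.918
[ 0.5359 -0.1658  0.3628] [1.4 0.6 0.1] 9.95
separator wrist 0.87 [317.  90.  68. 124.] [ 0.639  -0.1569  0.0474] [0.003 0.001 1.   ] yaw 5.3 [115.  64.]
separator wrist 0.64 [405. 185.  66.  77.] [ 0.5425 -0.2738  0.0042] [ 0.    -0.002  1.   ] yaw -26.3 [84. 46.]
separator top 0.66 [349. 172.  22.  33.] [ 0.6448 -0.1526  0.0477] [ 0.003 -0.     1.   ] yaw 3.2 [103.  63.]
separator top 0.64 [462. 236.  25.  31.] [ 0.4537 -0.491   0.0042] [ 0.    -0.005  1.   ] yaw -23.1 [88. 50.]
```

View pics/wrist6.png

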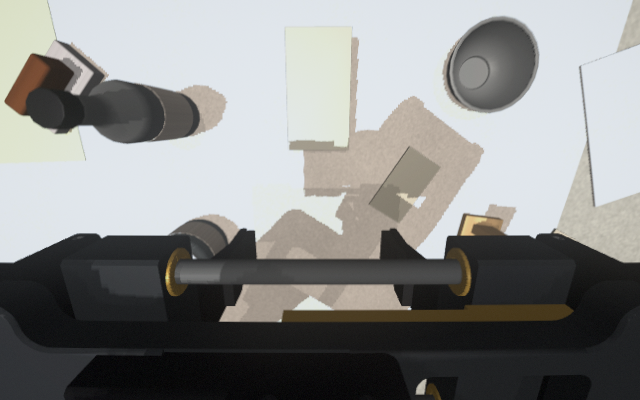

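Wrist view: the separator, at (318,88), now covers the bottom tile. It is flat (normal within 0.003) and within about 1 mm. Next is the top tile.

```bash
python3 plan.py 0.4525 0.3885 0.40 -12
```

```text
pos [ 0.538  -0.166   0.3623] yaw 5.42 f [ 0.3 -0.4  0.6] t 10.25 J [-29.  29.  94.   0.  58.  56.]
total d tool [-0.0379 -0.0328 -0.5601] spin 0.304 rows 12
[-0.0031, -0.0027, -0.0467] 0.0253
[-0.0031, -0.0039, -0.0466] 0.0253
[-0.0031, -0.0051, -0.0465] 0.0253
[-0.0031, -0.0063, -0.0463] 0.0253
[-0.0031, -0.0074, -0.0462] 0.0253
[-0.0031, -0.0086, -0.046] 0.0253
[-0.0031, -0.0098, -0.0457] 0.0253
[-0.0031, -0.0109, -0.0455] 0.0253
[-0.0031, -0.0121, -0.0452] 0.0253
[-0.0031, -0.0132, -0.0448] 0.0253
[-0.0031, -0.0143, -0.0445] 0.0253
[-0.0031, -0.0155, -0.0441] 0.0253
```

```bash
python3 -m crank '[{"offset":[-0.037,-0.003,-0.03],"spin":0.025},{"offset":[-0.01,-0.004,-0.047],"spin":0.025},{"offset":[0,-0.005,-0.047],"spin":0.025},{"offset":[0,-0.006,-0.047],"spin":0.025},{"offset":[0,-0.007,-0.047],"spin":0.025},{"offset":[0,-0.009,-0.047],"spin":0.025},{"offset":[0,-0.010,-0.047],"spin":0.025},{"offset":[0,-0.011,-0.046],"spin":0.025},{"offset":[0,-0.012,-0.046],"spin":0.025},{"offset":[0,-0.013,-0.046],"spin":0.025},{"offset":[0,-0.014,-0.045],"spin":0.025},{"offset":[0,-0.015,-0.044],"spin":0.025}]' 0.087
python3 plan.py 0.4525 0.3885 0.35 -12
```

```text
time_s: 11.45
position: [0.4532, 0.382, 0.4093]
tcp_rot: [[0.0, 0.979, -0.205], [0.0, -0.205, -0.979], [-1.0, 0.0, -0.0]]
force: [0.5, -0.8, 0.2]
opening: 1.003
pos [0.4532 0.382  0.4093] yaw -11.82 f [ 0.5 -0.8  0.2] t 11.45 J [ 29.  27.  87.  -0.  66. 131.]
total d tool [ 0.0593 -0.002  -0.0062] spin 0.0032 rows 2
[0.0297, -0.001, -0.0031] 0.0016
[0.0297, -0.001, -0.0031] 0.0016
```

```bash
python3 -m crank '[{"offset":[0.035,-0.001,-0.003],"spin":0},{"offset":[0.025,-0.001,-0.003],"spin":0},{"offset":[0,0,0],"spin":0},{"offset":[0,0,0],"spin":0}]' 0.087
python3 meas.py top_tile wrist,top 7
```

```text
time_s: 11.85
position: [0.4531, 0.3861, 0.3493]
tcp_rot: [[-0.001, 0.979, -0.204], [-0.0, -0.204, -0.979], [-1.0, -0.001, 0.001]]
force: [-0.2, 0.4, -0.1]
opening: 1.0
[0.4531 0.3861 0.3493] [-0.2  0.4 -0.1] 11.85
top_tile wrist 0.9 [314. 202.  69.  70.] [0.4486 0.3882 0.0744] [-0.555  0.113  0.824] yaw -11.7 [105.  54.]
top_tile top 0.78 [155. 239.  22.  38.] [0.448  0.3866 0.0732] [-0.566  0.067  0.822] yaw -8.7 [110.  57.]
```

View pics/wrist7.png

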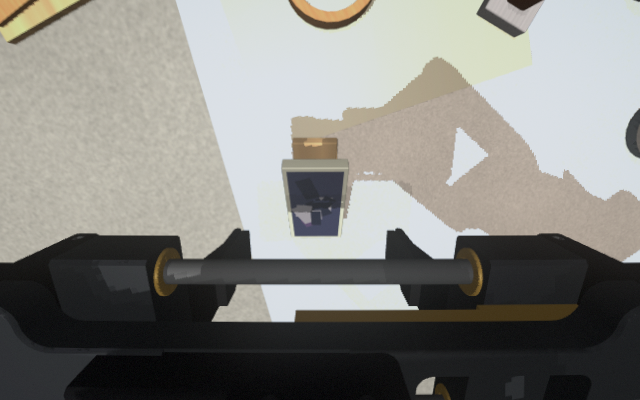

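The wrist view shows the tile at (315,200) between the fingers. Going down to grip it just above its underside.

```bash
python3 -m crank '[{"offset":[0.04,-0.001,-0.002],"spin":0},{"offset":[0.035,0,0],"spin":0},{"offset":[0.018,0,0],"spin":0},{"offset":[0.009,0,0],"spin":0},{"offset":[0,0,0],"spin":0},{"offset":[0,0,0],"spin":0}]' 0.087
python3 plan.py 0.4525 0.3882 0.2473 -11.7
```

```text
time_s: 12.65
position: [0.4529, 0.388, 0.2488]
tcp_rot: [[0.002, 0.979, -0.205], [0.001, -0.205, -0.979], [-1.0, 0.002, -0.002]]
force: [-0.4, -0.1, 0.9]
opening: 1.001
pos [0.4529 0.388  0.2488] yaw -11.83 f [-0.4 -0.1  0.9] t 12.65 J [ 30.  40.  93.   0.  47. 132.]
total d tool [ 0.0015 -0.0005 -0.0001] spin -0.0022 rows 1
[0.0015, -0.0005, -0.0001] -0.0022
```

```bash
python3 -m crank '[{"offset":[0.0015,-0.0005,0],"spin":0},{"offset":[0,0,0],"spin":0}]' 0.087
python3 -m crank '[{"offset":[0,0,0],"spin":0},{"offset":[0,0,0],"spin":0},{"offset":[0,0,0],"spin":0},{"offset":[0,0,0],"spin":0},{"offset":[0,0,0],"spin":0},{"offset":[0,0,0],"spin":0},{"offset":[0,0,0],"spin":0}]' 0.04
python3 -m crank '[{"offset":[-0.005,0,0],"spin":0},{"offset":[-0.01,0,0],"spin":0},{"offset":[-0.02,0,0],"spin":0},{"offset":[-0.03,0,0],"spin":0},{"offset":[-0.02,0,0],"spin":0},{"offset":[0,0,0],"spin":0}]'
python3 meas.py top_tile wrist,top 8;python3 plan.py 0.44 0.19 0.335 0
```

```text
time_s: 12.85
position: [0.452, 0.3881, 0.2472]
tcp_rot: [[0.002, 0.979, -0.205], [0.001, -0.205, -0.979], [-1.0, 0.002, -0.001]]
force: [0.1, -0.2, 0.4]
opening: 1.002
time_s: 13.55
position: [0.4518, 0.3881, 0.2461]
tcp_rot: [[0.0, 0.979, -0.205], [0.0, -0.205, -0.979], [-1.0, 0.0, -0.001]]
force: [-0.8, 0.8, -0.4]
opening: 0.638
time_s: 14.15
position: [0.4526, 0.3885, 0.3347]
tcp_rot: [[0.007, 0.979, -0.205], [0.004, -0.205, -0.979], [-1.0, 0.006, -0.005]]
force: [1.5, 0.3, -1.8]
opening: 0.637
[0.4526 0.3885 0.3347] [ 1.5  0.3 -1.8] 14.15
top_tile wrist 0.94 [316. 240. 119. 101.] [0.451  0.3888 0.1634] [-0.553  0.11   0.826] yaw -12.6 [105.  55.]
top_tile top 0.53 [139. 240.  26.  32.] [0.4517 0.3859 0.1618] [-0.574  0.092  0.813] yaw -13.1 [98. 55.]
pos [0.4511 0.3875 0.3299] yaw -11.81 f [ 0.3  0.3 -2. ] t 14.35 J [ 30.  33.  91.  -0.  56. 132.]
total d tool [-0.0048  0.0295  0.1956] spin -0.2062 rows 5
[-0.001, 0.0059, 0.0391] -0.0412
[-0.001, 0.0043, 0.0393] -0.0412
[-0.001, 0.0027, 0.0395] -0.0412
[-0.001, 0.001, 0.0396] -0.0412
[-0.001, -0.0006, 0.0396] -0.0412
```

View pics/wrist8.png

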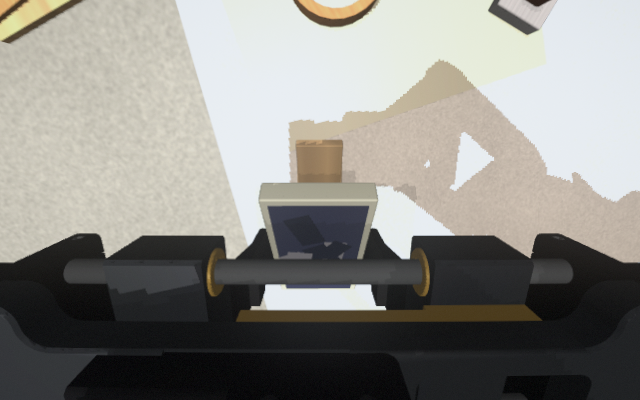

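```bash
python3 -m crank '[{"offset":[-0.003,0.006,0.039],"spin":-0.041},{"offset":[0,0.004,0.039],"spin":-0.041},{"offset":[0,0.003,0.0395],"spin":-0.041},{"offset":[0,0.001,0.0395],"spin":-0.041},{"offset":[0,0,0.0395],"spin":-0.041},{"offset":[0.035,0,0],"spin":0},{"offset":[0.04,0,0],"spin":0},{"offset":[0.03,0,0],"spin":0},{"offset":[0,0,0],"spin":0},{"offset":[0,0,0],"spin":0}]'
python3 plan.py 0.44 0.19 0.214 0
```

```text
time_s: 15.35
position: [0.4411, 0.1909, 0.2283]
tcp_rot: [[-0.003, 1.0, -0.001], [-0.001, -0.001, -1.0], [-1.0, -0.003, 0.001]]
force: [0.3, 0.3, -1.4]
opening: 0.636
pos [0.4411 0.1909 0.2283] yaw -0.06 f [ 0.3  0.3 -1.4] t 15.35 J [ 10.  37. 111.  -0.  33. 100.]
total d tool [ 0.0143 -0.001   0.0009] spin -0.0011 rows 1
[0.0143, -0.0011, 0.0009] -0.0011
```

```bash
python3 -m crank '[{"offset":[0.007,0,0],"spin":0},{"offset":[0.006,0,0],"spin":0},{"offset":[0.004,0.003,0],"spin":0},{"offset":[0.004,0.0025,0],"spin":0},{"offset":[0,0,0],"spin":0}]'
python3 -m crank '[{"offset":[0.004,0.0025,0],"spin":0},{"offset":[0.0045,0.002,0],"spin":0},{"offset":[0.0045,0.0015,0],"spin":0},{"offset":[0,0,0],"spin":0}]'
python3 -m crank '[{"offset":[0.0045,0.001,0],"spin":0},{"offset":[0.003,0.0005,0],"spin":0},{"offset":[0,0,0],"spin":0}]'
python3 meas.py top_tile wrist 9
```

```text
time_s: 15.85
position: [0.4474, 0.191, 0.2083]
tcp_rot: [[0.001, 1.0, -0.001], [0.0, -0.001, -1.0], [-1.0, 0.001, -0.0]]
force: [-0.7, 0.7, 4.3]
opening: 0.639
time_s: 16.25
position: [0.4541, 0.191, 0.1948]
tcp_rot: [[0.003, 1.0, -0.001], [0.001, -0.001, -1.0], [-1.0, 0.003, -0.001]]
force: [3.2, -0.1, 3.6]
opening: 0.636
time_s: 16.55
position: [0.4553, 0.1909, 0.1874]
tcp_rot: [[0.002, 1.0, -0.001], [0.0, -0.001, -1.0], [-1.0, 0.002, -0.0]]
force: [2.4, 0.0, 3.4]
opening: 0.638
[0.4553 0.1909 0.1874] [2.4 0.  3.4] 16.55
top_tile wrist 0.71 [317. 239. 103. 144.] [0.459  0.1901 0.0178] [-0.099  0.     0.995] yaw 0.1 [96. 55.]
```

```bash
python3 -m crank '[{"offset":[0.002,0.0005,0],"spin":0},{"offset":[0.0015,0,0],"spin":0},{"offset":[0,0,0],"spin":0}]'
python3 meas.py top_tile wrist,top 10
```

```text
time_s: 16.95
position: [0.4547, 0.1909, 0.1839]
tcp_rot: [[-0.0, 1.0, -0.001], [-0.0, -0.001, -1.0], [-1.0, -0.0, 0.0]]
force: [3.6, -0.1, 4.1]
opening: 0.637
[0.4547 0.1909 0.1839] [ 3.6 -0.1  4.1] 16.95
top_tile wrist 0.56 [317. 239. 105. 146.] [0.4593 0.19   0.0141] [-0.037  0.001  0.999] yaw -0.2 [94. 55.]
top_tile top 0.63 [235. 241.  12.  35.] [0.4501 0.183  0.0143] [-0.031 -0.028  0.999] yaw 1.6 [106.  38.]
```

View pics/wrist10.png

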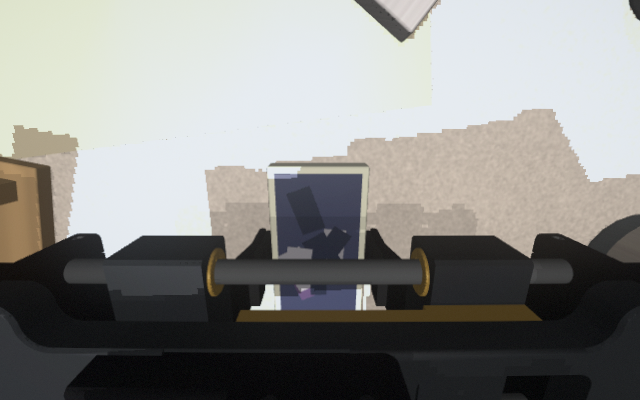

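```bash
python3 -m crank '[{"offset":[0.0013,0,0],"spin":0},{"offset":[0,0,0],"spin":0}]'
python3 -m crank '[{"offset":[0,0,0],"spin":0},{"offset":[0,0,0],"spin":0},{"offset":[0,0,0],"spin":0}]' 0.075
python3 -m crank '[{"offset":[-0.003,0,0],"spin":0},{"offset":[0,0,0],"spin":0},{"offset":[0,0,0],"spin":0}]' 0.075
python3 meas.py top_tile wrist,top 11
```

```text
time_s: 17.35
position: [0.4548, 0.1909, 0.1827]
tcp_rot: [[-0.0, 1.0, -0.001], [-0.0, -0.001, -1.0], [-1.0, -0.0, 0.0]]
force: [3.6, -0.2, 3.4]
opening: 0.643
time_s: 17.65
position: [0.4538, 0.1906, 0.1826]
tcp_rot: [[-0.003, 1.0, -0.001], [-0.001, -0.001, -1.0], [-1.0, -0.003, 0.001]]
force: [0.1, -4.0, 5.5]
opening: 0.815
time_s: 17.95
position: [0.4545, 0.1911, 0.1856]
tcp_rot: [[-0.001, 1.0, -0.001], [0.0, -0.001, -1.0], [-1.0, -0.001, -0.0]]
force: [-0.3, 0.2, 0.6]
opening: 0.859
[0.4545 0.1911 0.1856] [-0.3  0.2  0.6] 17.95
top_tile wrist 0.89 [319. 239. 100. 147.] [0.4587 0.1901 0.0118] [ 0.001 -0.     1.   ] yaw -0.1 [95. 55.]
top_tile top 0.68 [234. 240.  19.  38.] [0.4575 0.1531 0.1497] [-0.09   0.98   0.179] yaw -77.8 [292. 110.]
```

The tile is flat on the bench (normal vertical, top at 11.8 mm). I'll regrip it with the fingertips about 3.5 mm above its underside.

```bash
python3 -m crank '[{"offset":[0.0003,-0.0015,0],"spin":0},{"offset":[0,0,0],"spin":0},{"offset":[0,0,0],"spin":0},{"offset":[0,0,0],"spin":0},{"offset":[0,0,0],"spin":0},{"offset":[0,0,0],"spin":0}]' 0.04
python3 -m crank '[{"offset":[-0.01,0,0],"spin":0},{"offset":[-0.02,0,0],"spin":0},{"offset":[-0.03,0,0],"spin":0},{"offset":[-0.04,0,0],"spin":0},{"offset":[-0.045,0,0],"spin":0},{"offset":[-0.045,0,0],"spin":0},{"offset":[-0.03,0,0],"spin":0},{"offset":[0,0,0],"spin":0}]'
python3 plan.py 0.53 -0.166 0.40 5.4
```

```text
time_s: 18.75
position: [0.4533, 0.1909, 0.1854]
tcp_rot: [[-0.0, 1.0, -0.001], [-0.0, -0.001, -1.0], [-1.0, -0.0, 0.0]]
force: [0.0, 1.3, -0.0]
opening: 0.64
time_s: 19.55
position: [0.454, 0.1912, 0.4104]
tcp_rot: [[0.011, 1.0, -0.001], [0.002, -0.001, -1.0], [-1.0, 0.011, -0.002]]
force: [0.0, -0.6, -2.2]
opening: 0.639
pos [0.454  0.1912 0.4104] yaw -0.05 f [ 0.  -0.6 -2.2] t 19.55 J [ 10.  20. 100.   0.  59. 100.]
total d tool [0.0106 0.0762 0.3571] spin -0.0951 rows 8
[0.0013, 0.0095, 0.0446] -0.0119
[0.0013, 0.009, 0.0447] -0.0119
[0.0013, 0.0085, 0.0449] -0.0119
[0.0013, 0.0079, 0.045] -0.0119
[0.0013, 0.0074, 0.045] -0.0119
[0.0013, 0.0069, 0.0451] -0.0119
[0.0013, 0.0063, 0.0452] -0.0119
[0.0013, 0.0058, 0.0453] -0.0119
```

```bash
python3 -m crank '[{"offset":[0,0.005,0.025],"spin":-0.012},{"offset":[0,0.009,0.044],"spin":-0.012},{"offset":[0,0.009,0.045],"spin":-0.012},{"offset":[0,0.008,0.045],"spin":-0.012},{"offset":[0,0.008,0.045],"spin":-0.012},{"offset":[0,0.008,0.045],"spin":-0.012},{"offset":[0,0.008,0.045],"spin":-0.012},{"offset":[0,0.008,0.040],"spin":-0.012},{"offset":[0,0.005,0.023],"spin":0},{"offset":[0,0,0],"spin":0},{"offset":[0,0,0],"spin":0}]'
python3 meas.py separator,top_tile wrist,top 12
```

```text
time_s: 20.65
position: [0.5369, -0.1625, 0.4039]
tcp_rot: [[-0.003, 0.996, 0.093], [0.002, 0.093, -0.996], [-1.0, -0.003, -0.003]]
force: [-0.5, 1.0, -1.7]
opening: 0.64
[ 0.5369 -0.1625  0.4039] [-0.5  1.  -1.7] 20.65
separator wrist 0.75 [321.  93.  59. 106.] [ 0.6394 -0.1568  0.0474] [0.004 0.001 1.   ] yaw 5.4 [114.  62.]
separator wrist 0.68 [401. 179.  54.  70.] [ 0.5423 -0.2743  0.0042] [ 0.001 -0.001  1.   ] yaw -26.5 [82. 46.]
separator wrist 0.56 [536. 239.  42.  40.] [ 0.4745 -0.4923  0.0043] [-0.004 -0.011  1.   ] yaw -26.7 [50. 37.]
top_tile wrist 0.9 [318. 237. 100. 144.] [ 0.5413 -0.1622  0.2303] [ 0.005 -0.002  1.   ] yaw 5.3 [96. 55.]
top_tile wrist 0.24 [476.  73.  80.  90.] [ 0.6819 -0.3329  0.0222] [-0.098  0.172  0.98 ] yaw 68.5 [85. 85.]
separator top 0.84 [348. 171.  24.  35.] [ 0.5957 -0.127   0.254 ] [-0.202 -0.978  0.049] yaw -22.4 [561. 108.]
separator top 0.81 [461. 236.  23.  30.] [ 0.4547 -0.492   0.0043] [0.001 0.009 1.   ] yaw -22.9 [90. 51.]
```

View pics/wrist12.png

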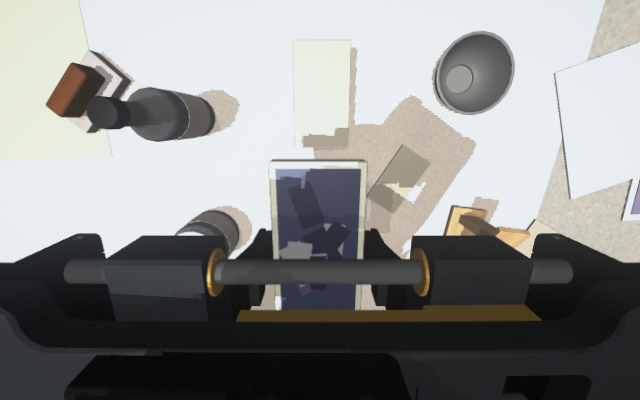

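```bash
python3 plan.py 0.640 -0.1565 0.404 5.3
python3 -m crank '[{"offset":[0,0.035,0.001],"spin":0},{"offset":[0,0.035,0.001],"spin":0},{"offset":[0,0.032,0.001],"spin":0},{"offset":[0,0,0],"spin":0},{"offset":[0.045,0,0],"spin":0},{"offset":[0.045,0,0],"spin":0},{"offset":[0.035,0,0],"spin":0},{"offset":[0.020,0,0],"spin":0},{"offset":[0,0,0],"spin":0},{"offset":[0,0,0],"spin":0}]'
python3 plan.py 0.640 -0.1565 0.2345 5.3
```

```text
pos [ 0.5375 -0.1613  0.4054] yaw 5.52 f [ 0.  -0.5 -2.5] t 20.95 J [-28.  25.  91.   0.  63.  56.]
total d tool [0.0014 0.1025 0.0051] spin 0.0038 rows 3
[0.0005, 0.0342, 0.0017] 0.0013
[0.0005, 0.0342, 0.0017] 0.0013
[0.0005, 0.0342, 0.0016] 0.0013
time_s: 21.95
position: [0.6394, -0.1555, 0.2608]
tcp_rot: [[-0.0, 0.995, 0.095], [0.0, 0.095, -0.995], [-1.0, -0.0, -0.0]]
force: [0.7, 0.1, -1.0]
opening: 0.639
pos [ 0.6394 -0.1555  0.2608] yaw 5.47 f [ 0.7  0.1 -1. ] t 21.95 J [-23.  43.  83.  -0.  54.  61.]
total d tool [0.0263 0.0005 0.0011] spin 0.0029 rows 1
[0.0263, 0.0005, 0.0011] 0.0029
```

```bash
python3 -m crank '[{"offset":[0.012,0.0005,0.001],"spin":0.003},{"offset":[0.008,0,0],"spin":0},{"offset":[0.004,0,0],"spin":0},{"offset":[0,0,0],"spin":0}]'
python3 plan.py 0.640 -0.1565 0.2335 5.3
```

```text
time_s: 22.35
position: [0.6398, -0.1566, 0.2359]
tcp_rot: [[-0.001, 0.996, 0.092], [0.0, 0.092, -0.996], [-1.0, -0.001, -0.001]]
force: [0.1, -0.2, -1.8]
opening: 0.638
pos [ 0.6398 -0.1566  0.2359] yaw 5.26 f [ 0.1 -0.2 -1.8] t 22.35 J [-23.  45.  84.  -0.  52.  61.]
total d tool [ 0.0024  0.0002 -0.0001] spin -0.0006 rows 1
[0.0024, 0.0002, -0.0001] -0.0006
```

```bash
python3 -m crank '[{"offset":[0.001,0,0],"spin":0},{"offset":[0.001,0,0],"spin":0},{"offset":[0,0,0],"spin":0}]'
python3 -m crank '[{"offset":[0.0007,0,0],"spin":0},{"offset":[0,0,0],"spin":0}]'
```

```text
time_s: 22.65
position: [0.6402, -0.1567, 0.2346]
tcp_rot: [[0.0, 0.996, 0.092], [-0.0, 0.092, -0.996], [-1.0, 0.0, 0.0]]
force: [0.1, -1.0, -2.4]
opening: 0.639
time_s: 22.85
position: [0.6401, -0.1567, 0.2338]
tcp_rot: [[0.0, 0.996, 0.092], [0.0, 0.092, -0.996], [-1.0, 0.0, -0.0]]
force: [-0.2, -1.0, -2.2]
opening: 0.638
```

```bash
python3 -m crank '[{"offset":[0.0007,0,0],"spin":0},{"offset":[0,0,0],"spin":0},{"offset":[0,0,0],"spin":0}]'
```

```text
time_s: 23.15
position: [0.6402, -0.1567, 0.2335]
tcp_rot: [[0.0, 0.996, 0.092], [-0.0, 0.092, -0.996], [-1.0, 0.0, 0.0]]
force: [-1.3, -0.4, 0.5]
opening: 0.636
```

```bash
python3 -m crank '[{"offset":[0.0006,0,0],"spin":0},{"offset":[0,0,0],"spin":0},{"offset":[0,0,0],"spin":0}]'
```

```text
time_s: 23.45
position: [0.6401, -0.1567, 0.2334]
tcp_rot: [[0.0, 0.996, 0.092], [-0.0, 0.092, -0.996], [-1.0, 0.0, 0.0]]
force: [-1.8, -0.4, 4.9]
opening: 0.636
```

Contact made at TCP z 0.2334 with about 5 N. Releasing and lifting.

```bash
python3 -m crank '[{"offset":[0,0,0],"spin":0},{"offset":[0,0,0],"spin":0},{"offset":[0,0,0],"spin":0},{"offset":[0,0,0],"spin":0}]' 0.08
python3 -m crank '[{"offset":[-0.02,0,0],"spin":0},{"offset":[-0.045,0,0],"spin":0},{"offset":[-0.045,-0.01,0],"spin":0},{"offset":[-0.04,-0.025,0],"spin":0},{"offset":[-0.02,-0.045,0],"spin":0},{"offset":[0,-0.045,0],"spin":0},{"offset":[0,0,0],"spin":0},{"offset":[0,0,0],"spin":0}]'
python3 meas.py separator,top_tile,weight wrist,top 13
```

```text
time_s: 23.85
position: [0.6401, -0.1567, 0.2322]
tcp_rot: [[-0.0, 0.996, 0.092], [0.0, 0.092, -0.996], [-1.0, -0.0, -0.0]]
force: [-0.1, -0.1, 0.4]
opening: 0.887
time_s: 24.65
position: [0.5149, -0.1682, 0.4028]
tcp_rot: [[0.001, 0.996, 0.091], [-0.0, 0.091, -0.996], [-1.0, 0.001, 0.0]]
force: [0.1, -0.7, 0.5]
opening: 0.919
[ 0.5149 -0.1682  0.4028] [ 0.1 -0.7  0.5] 24.65
separator wrist 0.9 [397. 164.  61.  72.] [ 0.5425 -0.2742  0.0042] [ 0.003 -0.001  1.   ] yaw -26.9 [84. 45.]
separator wrist 0.86 [534. 223.  50.  34.] [ 0.4722 -0.4989  0.0042] [0.002 0.    1.   ] yaw -20.2 [48. 47.]
separator wrist 0.72 [316.  75.  59. 108.] [ 0.6235 -0.1351  0.0475] [ 0.005 -0.007  1.   ] yaw 34.2 [126.  55.]
top_tile wrist 0.6 [316.  76.  56. 103.] [ 0.6385 -0.1572  0.0597] [ 0.002 -0.001  1.   ] yaw 5.6 [107.  55.]
weight wrist 0.73 [81. 76. 84. 90.] [0.6137 0.1271 0.0277] [-0.512 -0.745  0.428] yaw -35.5 [90. 58.]
separator top 0.76 [460. 239.  24.  32.] [ 0.4522 -0.4918  0.0042] [-0.013 -0.01   1.   ] yaw -20.6 [87. 52.]
top_tile top 0.78 [352. 174.  20.  41.] [ 0.6387 -0.1549  0.06  ] [-0.001 -0.008  1.   ] yaw 5.0 [108.  56.]
weight top 0.67 [249. 183.  28.  34.] [0.6121 0.1279 0.0265] [-0.535 -0.689  0.488] yaw -38.0 [90. 64.]
```

View pics/wrist13.png

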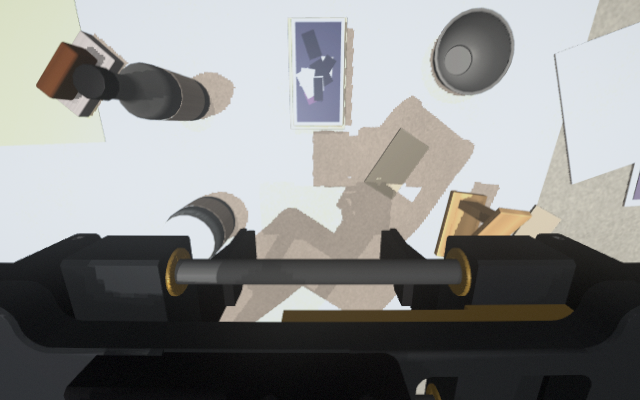

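The second tile is at (318,75), flat at 60 mm and square on the separator. Next is the weight's pose, from its bar top and slab top.

```bash
cat > wt.py <<'E'
import sys
from h import *
s=bot.read_state();print(np.round(s["position"],4),s["time_s"])
for n in sys.argv[1].split(","):
    c=bot.capture(n);cv2.imwrite(f"pics/{n}{sys.argv[2]}.png",c["pixels"]);P=cloud(c)
    for r in bot.regions_of("weight",c)[:1]:
        m=cv2.dilate(r["region"].astype(np.uint8),np.ones((5,5)))>0
        X=P[m&(c["depth"]>0)]
        for lo,hi in((.042,.06),(.012,.024)):
            Q=X[(X[:,2]>lo)&(X[:,2]<hi)]
            if len(Q)<20: continue
            cc,ax,sz=rect(Q,np.array([0,0,1.]));ax=ax*np.sign(ax[0]);print(n,r["p"],lo,len(Q),cc.round(4),Q.mean(0).round(4),"yaw",np.degrees(np.arctan2(ax[1],ax[0])).round(1),np.round(sz))
    b=P[...,2]
    for r in bot.regions_of("ink_bottle",c)[:1]:
        X=P[r["region"]&(c["depth"]>0)];Q=X[X[:,2]>0.16];print("bottle cap",Q.mean(0).round(4),len(Q))
E
python3 wt.py top 14; python3 plan.py 0.57 0.137 0.40 -38.5
```

```text
[ 0.5163 -0.1682  0.4021] 25.05
top 0.93 0.042 178 [0.6198 0.1379 0.0494] [0.6196 0.1375 0.0494] yaw -38.0 [63. 22.]
top 0.93 0.012 330 [0.62   0.1382 0.0179] [0.6181 0.1354 0.0179] yaw -37.9 [90. 51.]
bottle cap [0.6019 0.0061 0.1694] 77
pos [ 0.5159 -0.1681  0.4022] yaw 5.28 f [-0.3 -0.4  0.5] t 25.2 J [-30.  24.  94.  -0.  62.  55.]
total d tool [ 0.0022  0.082  -0.2988] spin 0.7642 rows 7
[0.0003, 0.0117, -0.0427] 0.1092
[0.0003, 0.007, -0.0437] 0.1092
[0.0003, 0.0022, -0.0442] 0.1092
[0.0003, -0.0026, -0.0442] 0.1092
[0.0003, -0.0074, -0.0436] 0.1092
[0.0003, -0.0122, -0.0426] 0.1092
[0.0003, -0.0167, -0.041] 0.1092
```

```bash
python3 - <<'E'
from h import *
c=bot.capture("wrist");s=bot.read_state()
M=c["world_to_cam"];cam=-M[:3,:3].T@M[:3,3];R=np.array(s["tcp_rot"])
print("cam in tool",(R.T@(cam-s["position"])).round(3), "look",(R.T@(-M[2,:3])).round(2))
E
```

```text
cam in tool [0.021 0.074 0.001] look [ 0.96 -0.27  0.  ]
```

```bash
python3 plan.py 0.6195 0.1372 0.40 -38
python3 -m crank '[{"offset":[-0.008,0.017,-0.042],"spin":0.108},{"offset":[0,0.012,-0.043],"spin":0.108},{"offset":[0,0.008,-0.044],"spin":0.108},{"offset":[0,0.003,-0.045],"spin":0.108},{"offset":[0,-0.002,-0.045],"spin":0.108},{"offset":[0,-0.007,-0.044],"spin":0.108},{"offset":[0,-0.012,-0.043],"spin":0.108},{"offset":[0,0,0],"spin":0},{"offset":[0,0,0],"spin":0}]' 0.06
python3 plan.py 0.6195 0.1372 0.40 -38
```

```text
pos [ 0.5158 -0.1681  0.4023] yaw 5.28 f [ 0.8  1.2 -0.8] t 25.25 J [-30.  24.  94.   0.  62.  55.]
total d tool [ 0.0023  0.1313 -0.2945] spin 0.7554 rows 7
[0.0003, 0.0188, -0.0421] 0.1079
[0.0003, 0.0141, -0.0438] 0.1079
[0.0003, 0.0093, -0.0451] 0.1079
[0.0003, 0.0044, -0.0459] 0.1079
[0.0003, -0.0006, -0.0461] 0.1079
[0.0003, -0.0055, -0.0457] 0.1079
[0.0003, -0.0104, -0.0449] 0.1079
time_s: 26.15
position: [0.6063, 0.1335, 0.4101]
tcp_rot: [[-0.001, 0.79, -0.614], [-0.001, -0.614, -0.79], [-1.0, -0.0, 0.001]]
force: [-0.4, 0.1, 1.2]
opening: 0.692
pos [0.6063 0.1335 0.4101] yaw -37.85 f [-0.4  0.1  1.2] t 26.15 J [  2.  30.  82.  -0.  68. 130.]
total d tool [ 0.0101  0.0082 -0.011 ] spin 0.0026 rows 1
[0.0101, 0.0082, -0.011] 0.0026
```

```bash
python3 -m crank '[{"offset":[0.01,0.008,-0.011],"spin":0.0026},{"offset":[0.045,0,0],"spin":0},{"offset":[0.045,0,0],"spin":0},{"offset":[0,0,0],"spin":0},{"offset":[0,0,0],"spin":0}]' 0.06
python3 wt.py wrist 15; python3 plan.py 0.6195 0.1372 0.206 -38
```

```text
time_s: 26.65
position: [0.62, 0.1349, 0.3097]
tcp_rot: [[-0.002, 0.785, -0.62], [-0.0, -0.62, -0.785], [-1.0, -0.002, 0.001]]
force: [0.6, -0.2, 0.8]
opening: 0.689
[0.62   0.1349 0.3097] 26.65
wrist 0.64 0.042 1583 [0.6205 0.1378 0.0492] [0.6217 0.1369 0.0492] yaw -37.6 [63. 22.]
wrist 0.64 0.012 2462 [0.6202 0.1384 0.0175] [0.6262 0.133  0.0175] yaw -38.1 [90. 50.]
bottle cap [0.605  0.0084 0.1683] 3139
pos [0.6208 0.1357 0.3131] yaw -38.24 f [ 0.2 -0.1  1.5] t 26.8 J [  2.  37.  85.  -0.  57. 131.]
total d tool [ 0.1071 -0.0025 -0.    ] spin -0.0042 rows 3
[0.0357, -0.0007, -0.0001] -0.0014
[0.0357, -0.0007, -0.0001] -0.0014
[0.0357, -0.0007, -0.0001] -0.0014
```

View pics/wrist15.png

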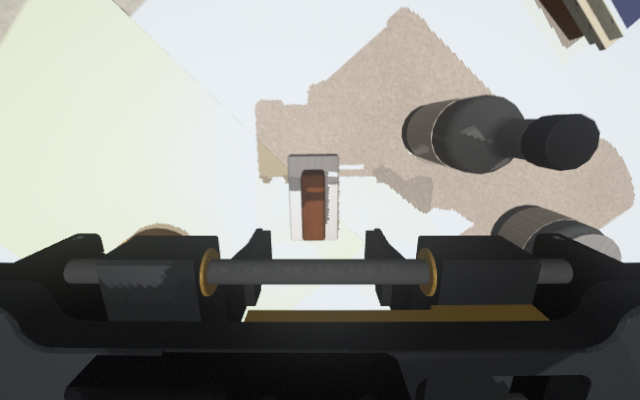

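The wrist view shows the bar at (314,205), between the fingers, and the bottle at (520,140), clear of the hand. Both cameras agree on the pose, so I'll descend onto the bar.

```bash
python3 -m crank '[{"offset":[0.04,-0.0017,-0.0015],"spin":0},{"offset":[0.035,0,0],"spin":0},{"offset":[0.02,0,0],"spin":0},{"offset":[0.010,0,0],"spin":0},{"offset":[0,0,0],"spin":0}]' 0.06
python3 plan.py 0.6203 0.1378 0.206 -38
```

```text
time_s: 27.3
position: [0.6195, 0.1383, 0.2059]
tcp_rot: [[0.001, 0.786, -0.618], [0.0, -0.618, -0.786], [-1.0, 0.001, -0.0]]
force: [0.2, -0.2, 0.1]
opening: 0.688
pos [0.6195 0.1383 0.2059] yaw -38.21 f [ 0.2 -0.2  0.1] t 27.3 J [  3.  46.  88.  -0.  46. 131.]
total d tool [-0.0001  0.0009 -0.0001] spin -0.0036 rows 1
[-0.0001, 0.0009, -0.0001] -0.0036
```

```bash
python3 -m crank '[{"offset":[0,0.0008,0],"spin":0},{"offset":[0,0,0],"spin":0},{"offset":[0,0,0],"spin":0},{"offset":[0,0,0],"spin":0},{"offset":[0,0,0],"spin":0},{"offset":[0,0,0],"spin":0},{"offset":[0,0,0],"spin":0}]' 0.01
python3 -m crank '[{"offset":[-0.005,0,0],"spin":0},{"offset":[-0.01,0,0],"spin":0},{"offset":[-0.02,0,0],"spin":0},{"offset":[0,0,0],"spin":0},{"offset":[0,0,0],"spin":0}]'
python3 wt.py wrist 16
```

```text
time_s: 28.0
position: [0.6203, 0.1382, 0.2059]
tcp_rot: [[0.002, 0.786, -0.619], [0.001, -0.619, -0.786], [-1.0, 0.001, -0.002]]
force: [2.3, 1.5, 1.2]
opening: 0.25
time_s: 28.5
position: [0.6196, 0.1377, 0.2405]
tcp_rot: [[0.0, 0.786, -0.618], [-0.0, -0.618, -0.786], [-1.0, 0.0, 0.0]]
force: [-0.2, -0.6, -6.4]
opening: 0.251
[0.6196 0.1377 0.2405] 28.5
wrist 0.81 0.042 3499 [0.6193 0.1365 0.052 ] [0.6415 0.1189 0.052 ] yaw -38.2 [89. 50.]
bottle cap [nan nan nan] 0wt.py:15: RuntimeWarning: Mean of empty slice.
  X=P[r["region"]&(c["depth"]>0)];Q=X[X[:,2]>0.16];print("bottle cap",Q.mean(0).round(4),len(Q))
  ret = um.true_divide(
```

View pics/wrist16.png

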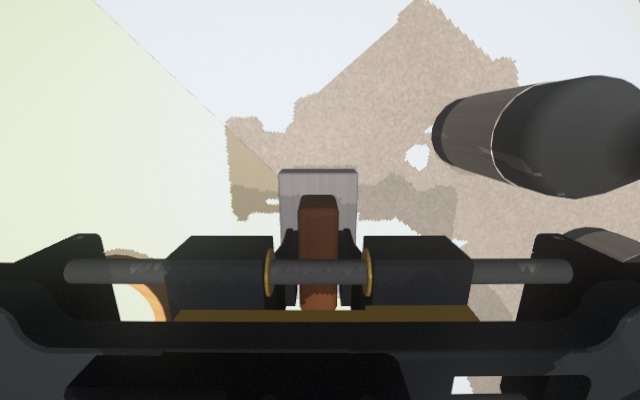

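The weight is held level (about 6.4 N load, slab at (318,200)). Lifting above bottle height and carrying it over.

```bash
python3 -m crank '[{"offset":[-0.035,0,0],"spin":0},{"offset":[-0.045,0,0],"spin":0},{"offset":[-0.045,0,0],"spin":0},{"offset":[-0.045,0,0],"spin":0},{"offset":[-0.02,0,0],"spin":0},{"offset":[0,0,0],"spin":0},{"offset":[0,0,0],"spin":0}]'
python3 plan.py 0.6400 -0.1565 0.42 5.3 0.04
```

```text
time_s: 29.35
position: [0.619, 0.1378, 0.4289]
tcp_rot: [[-0.003, 0.786, -0.618], [-0.0, -0.618, -0.786], [-1.0, -0.002, 0.002]]
force: [-0.5, -0.0, -7.2]
opening: 0.25
pos [0.619  0.1378 0.4289] yaw -38.2 f [-0.5 -0.  -7.2] t 29.35 J [  2.  30.  79.  -0.  72. 131.]
total d tool [0.0089 0.1986 0.2183] spin -0.7592 rows 8
[0.0011, 0.0248, 0.0273] -0.0949
[0.0011, 0.0221, 0.0295] -0.0949
[0.0011, 0.0192, 0.0315] -0.0949
[0.0011, 0.0162, 0.0332] -0.0949
[0.0011, 0.0129, 0.0345] -0.0949
[0.0011, 0.0096, 0.0356] -0.0949
[0.0011, 0.0062, 0.0364] -0.0949
[0.0011, 0.0027, 0.0368] -0.0949
```

```bash
python3 -m crank '[{"offset":[0,0.025,0.027],"spin":-0.095},{"offset":[0,0.022,0.0295],"spin":-0.095},{"offset":[0,0.019,0.0315],"spin":-0.095},{"offset":[0,0.016,0.033],"spin":-0.095},{"offset":[0,0.013,0.0345],"spin":-0.095},{"offset":[0,0.0095,0.0355],"spin":-0.095},{"offset":[0,0.006,0.0365],"spin":-0.095},{"offset":[0,0.0025,0.037],"spin":-0.095},{"offset":[0,0,0],"spin":0},{"offset":[0,0,0],"spin":0}]'
python3 plan.py 0.6400 -0.1565 0.30 5.3
```

```text
time_s: 30.35
position: [0.6396, -0.1572, 0.4265]
tcp_rot: [[-0.007, 0.996, 0.09], [0.004, 0.09, -0.996], [-1.0, -0.006, -0.004]]
force: [-0.3, 0.4, -6.9]
opening: 0.251
pos [ 0.6396 -0.1572  0.4265] yaw 5.17 f [-0.3  0.4 -6.9] t 30.35 J [-24.  32.  75.   0.  73.  61.]
total d tool [ 1.265e-01  1.200e-03 -1.000e-04] spin -0.0022 rows 3
[0.0422, 0.0001, -0.0002] -0.0007
[0.0422, 0.0001, -0.0002] -0.0007
[0.0422, 0.0001, -0.0002] -0.0007
```

```bash
python3 -m crank '[{"offset":[0.045,0,0],"spin":0},{"offset":[0.045,0,0],"spin":0},{"offset":[0.035,0,0],"spin":0},{"offset":[0.018,0,0],"spin":0},{"offset":[0.007,0,0],"spin":0},{"offset":[0,0,0],"spin":0},{"offset":[0,0,0],"spin":0}]'
python3 plan.py 0.639 -0.1565 0.2665 5.3
```

```text
time_s: 31.05
position: [0.6409, -0.1557, 0.2812]
tcp_rot: [[0.001, 0.996, 0.094], [-0.0, 0.094, -0.996], [-1.0, 0.001, 0.001]]
force: [1.5, -0.4, -5.8]
opening: 0.253
pos [ 0.6409 -0.1557  0.2812] yaw 5.38 f [ 1.5 -0.4 -5.8] t 31.05 J [-23.  41.  82.   0.  56.  61.]
total d tool [ 0.0147 -0.002   0.0006] spin 0.0014 rows 1
[0.0147, -0.002, 0.0006] 0.0014
```

```bash
python3 -m crank '[{"offset":[0.007,-0.0015,0.0007],"spin":0},{"offset":[0.004,0,0],"spin":0},{"offset":[0.0015,0,0],"spin":0},{"offset":[0,0,0],"spin":0},{"offset":[0,0,0],"spin":0}]'
python3 meas.py top_tile wrist 17; python3 plan.py 0.639 -0.1565 0.2665 5.3
```

```text
time_s: 31.55
position: [0.639, -0.1571, 0.2681]
tcp_rot: [[0.0, 0.996, 0.093], [-0.0, 0.093, -0.996], [-1.0, 0.0, 0.0]]
force: [0.7, -0.1, -6.4]
opening: 0.253
[ 0.639  -0.1571  0.2681] [ 0.7 -0.1 -6.4] 31.55
top_tile wrist 0.71 [317. 165.  80.  16.] [ 0.6875 -0.153   0.0596] [0.083 0.008 0.997] yaw -84.0 [54. 11.]
pos [ 0.6391 -0.157   0.2682] yaw 5.34 f [-0.8  0.1 -5.8] t 31.65 J [-24.  42.  83.   0.  55.  61.]
total d tool [ 0.0017 -0.     -0.0005] spin 0.0007 rows 1
[0.0017, -0.0, -0.0005] 0.0007
```

View pics/wrist17.png

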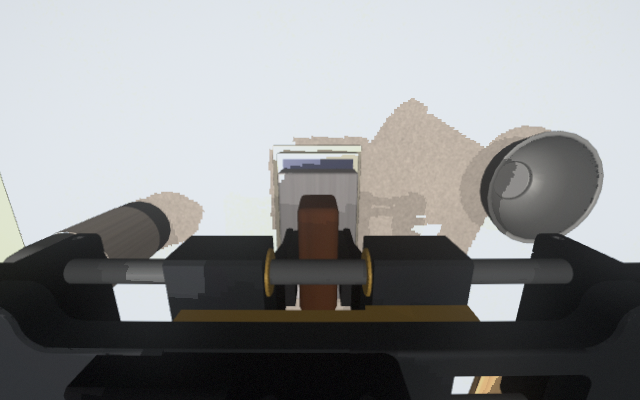

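The weight (318,205) is centred over the tile, whose far edge is visible at rows 150–165. I'll lower it in small steps until contact.

```bash
python3 -m crank '[{"offset":[0.0008,0,0],"spin":0},{"offset":[0.0007,0,0],"spin":0},{"offset":[0,0,0],"spin":0},{"offset":[0,0,0],"spin":0}]'
```

```text
time_s: 32.05
position: [0.6389, -0.157, 0.2664]
tcp_rot: [[-0.0, 0.996, 0.093], [0.0, 0.093, -0.996], [-1.0, -0.0, -0.0]]
force: [-0.5, -0.4, -7.0]
opening: 0.249
```

```bash
python3 -m crank '[{"offset":[0.0007,0,0],"spin":0},{"offset":[0,0,0],"spin":0},{"offset":[0,0,0],"spin":0}]'
```

```text
time_s: 32.35
position: [0.639, -0.157, 0.2659]
tcp_rot: [[0.0, 0.996, 0.093], [-0.0, 0.093, -0.996], [-1.0, 0.0, 0.0]]
force: [-1.2, -0.4, -5.5]
opening: 0.254
```

```bash
python3 -m crank '[{"offset":[0.0008,0,0],"spin":0},{"offset":[0,0,0],"spin":0},{"offset":[0,0,0],"spin":0}]'
```

```text
time_s: 32.65
position: [0.639, -0.157, 0.2659]
tcp_rot: [[0.0, 0.996, 0.093], [-0.0, 0.093, -0.996], [-1.0, 0.0, 0.0]]
force: [-2.3, 1.3, 2.7]
opening: 0.252
```

Firm contact: the force went from −5.5 to +2.7 N with z unchanged. Releasing and lifting straight up.

```bash
python3 -m crank '[{"offset":[0,0,0],"spin":0},{"offset":[0,0,0],"spin":0},{"offset":[0,0,0],"spin":0},{"offset":[0,0,0],"spin":0}]' 0.05
python3 -m crank '[{"offset":[-0.02,0,0],"spin":0},{"offset":[-0.045,0,0],"spin":0},{"offset":[-0.045,-0.01,0],"spin":0},{"offset":[-0.035,-0.03,0],"spin":0},{"offset":[0,-0.045,0],"spin":0},{"offset":[0,-0.045,0],"spin":0},{"offset":[0,0,0],"spin":0},{"offset":[0,0,0],"spin":0}]'
python3 wt.py wrist,top 18; python3 meas.py top_tile,separator,bottom_tile,paint_tin,bowl,tape_roll wrist,top 19
```

```text
time_s: 33.05
position: [0.6392, -0.1571, 0.265]
tcp_rot: [[0.001, 0.996, 0.093], [-0.0, 0.093, -0.996], [-1.0, 0.001, 0.0]]
force: [0.8, 0.4, -0.6]
opening: 0.519
time_s: 33.85
position: [0.5089, -0.1692, 0.4104]
tcp_rot: [[0.001, 0.996, 0.092], [-0.0, 0.092, -0.996], [-1.0, 0.001, 0.0]]
force: [0.7, 0.3, 1.2]
opening: 0.577
[ 0.5089 -0.1692  0.4104] 33.85
wrist 0.92 0.042 454 [ 0.6412 -0.1573  0.0566] [ 0.6446 -0.1569  0.0566] yaw 5.4 [100.  59.]
bottle cap [0.6025 0.0034 0.168 ] 1105
top 0.92 0.042 131 [ 0.6393 -0.1546  0.0538] [ 0.6392 -0.1454  0.0538] yaw 5.6 [105.  64.]
bottle cap [0.6017 0.0062 0.1692] 78
[ 0.5106 -0.1692  0.4098] [ 0.1 -0.2 -0.4] 34.15
top_tile wrist 0.72 [317.  72.  51. 107.] [ 0.6384 -0.1567  0.0594] [0.001 0.005 1.   ] yaw 5.4 [107.  54.]
separator wrist 0.93 [318.  71.  57. 110.] [ 0.6379 -0.1565  0.0476] [0.002 0.008 1.   ] yaw 5.2 [113.  63.]
separator wrist 0.76 [527. 230.  56.  58.] [ 0.4588 -0.4947  0.0042] [0.002 0.003 1.   ] yaw -22.7 [77. 48.]
separator wrist 0.58 [318.  68.  52.  92.] [ 0.6382 -0.1577  0.0934] [-0.096  0.995  0.026] yaw 5.5 [88. 
[... 389 characters left out ...]
0.0547] [-0.082  0.995  0.059] yaw -52.1 [104.  69.]
top_tile top 0.57 [291. 186.  21.  23.] [0.5965 0.0043 0.0814] [-0.06  -0.998  0.024] yaw -12.4 [182.  65.]
top_tile top 0.53 [350. 174.  22.  39.] [ 0.6384 -0.1514  0.0595] [-0.003  0.022  1.   ] yaw 7.3 [108.  52.]
separator top 0.92 [462. 239.  25.  30.] [ 0.4531 -0.4918  0.0042] [-0.002 -0.009  1.   ] yaw -22.9 [87. 51.]
paint_tin top 0.57 [302. 245.  27.  28.] [ 0.4382 -0.0184  0.0798] [-0.004  0.003  1.   ] yaw 0.1 [63. 60.]
bowl top 0.82 [408. 161.  23.  33.] [ 0.682  -0.3351  0.0228] [-0.025  0.074  0.997] yaw -71.7 [102.  86.]
tape_roll top 0.68 [184. 166.  33.  34.] [0.6636 0.329  0.0231] [ 0.002 -0.006  1.   ] yaw 44.7 [93. 92.]
```

View pics/wrist18.png

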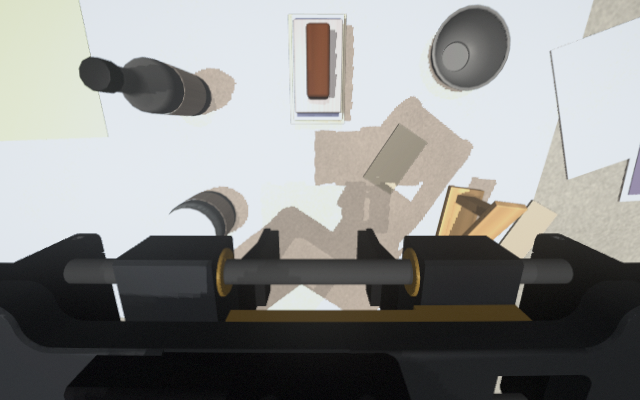

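The picture shows the weight (bar at (318,60)) on the stack, aligned. A last numeric check of the weight at stack height before handing in.

```bash
python3 - <<'E'
from h import *
for n in("wrist","top"):
    c=bot.capture(n);P=cloud(c)
    X=P.reshape(-1,3);X=X[(abs(X[:,0]-.639)<.08)&(abs(X[:,1]+.157)<.05)]
    for lo,hi in((.103,.118),(.072,.085),(.056,.064)):
        Q=X[(X[:,2]>lo)&(X[:,2]<hi)]
        cc,ax,sz=rect(Q,np.array([0,0,1.]));ax*=np.sign(ax[0]);c0,nn,_=plane(Q)
        print(n,lo,len(Q),cc.round(4),"z",np.median(Q[:,2]).round(4),"n",nn.round(3),"yaw",np.degrees(np.arctan2(ax[1],ax[0])).round(1),np.round(sz))
    if n=="top": print(c["pixels"][0,0])
c=bot.capture("scene");a=c["pixels"][150:280,180:420];cv2.imwrite("pics/sceneF.png",cv2.resize(a,None,fx=3,fy=3,interpolation=cv2.INTER_CUBIC))
E
```

```text
wrist 0.103 1757 [ 0.6375 -0.158   0.1091] z 0.1092 n [-0.002 -0.     1.   ] yaw 4.7 [63. 22.]
wrist 0.072 2724 [ 0.6378 -0.1577  0.0774] z 0.0774 n [0.001 0.    1.   ] yaw 5.4 [90. 50.]
wrist 0.056 877 [ 0.6395 -0.1575  0.0593] z 0.0593 n [0.005 0.001 1.   ] yaw 5.2 [107.  56.]
top 0.103 194 [ 0.6382 -0.1552  0.1093] z 0.1094 n [ 0.011 -0.02   1.   ] yaw 6.5 [64. 22.]
top 0.072 361 [ 0.6378 -0.1552  0.0776] z 0.0776 n [-0.    -0.004  1.   ] yaw 5.2 [90. 50.]
top 0.056 146 [ 0.6389 -0.1549  0.0596] z 0.0596 n [-0.006  0.003  1.   ] yaw 5.1 [108.  57.]
[107 122 133]
```

View pics/sceneF.png

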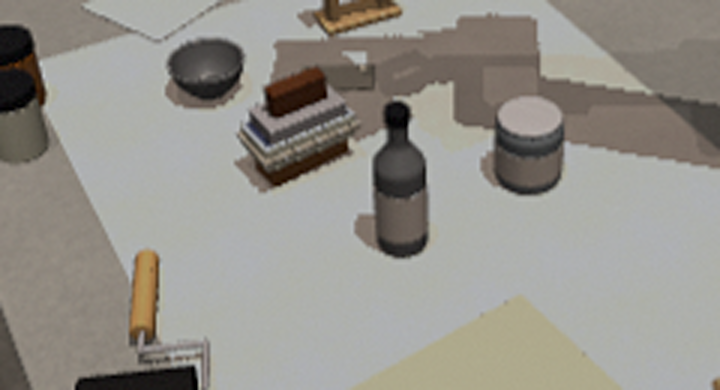

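The scene view shows a square, upright stack on the block at (300,130), with the bottle, tin and bowl where they were. Everything agrees to about 1–2 mm and the hand is clear, so I'm handing in.

```bash
python3 -c "
from rig import bot
print(bot.hand_in()); print(bot.read_state()['time_s'])"
```

```text
the job is handed in; nothing more can be done
None
the job is handed in; nothing more can be done
```

The stack is built and handed in at about 34 s of the 72 s allowed. The hand-in reports no verdict, so what follows rests on my own checks.

**What I did**
- **Sheets:** I lifted the separator and the second tile off their sloping stands by their long edges. Each was rolled level against free bench before I placed it. I laid the tile flat on the bench and regripped it higher, so the fingers stayed about 3.5 mm above its underside.
- **Weight:** I carried it above the bottle, set it down by its grip bar and released it once the wrist force showed contact.

**Last checks**
- **Separator:** after placing, it lay flat with its top at 47.5 mm, about 1 mm off the bottom tile, at 5.3° yaw.
- **Second tile:** the top face was at 59.5 mm and level, centred within about 1 mm, at 5.2° yaw.
- **Weight:** it stood level within about 0.005 rad, 1–2 mm off the tile centre, at 5.3° yaw.
- **Bystanders:** the tin, tape roll and bottle measured within 1–2 mm of their first readings. The bowl read within 5 mm, on a noisy fit.

**Disagreements**
- The top and wrist cameras differed by about 2–2.5 mm in y at the stack. This affected all layers alike, so the relative alignment agreed in both.
- A few network detections were wrong: partial masks, and one report of the bottle as the top tile. I ignored them.
- The bottom tile was covered at the end, so I did not measure it again. That it stayed put is inferred from where the layers above it lie.

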